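Hang the second shelf arm level with the first under the eave

TASK

Under the eave, fit the loose shelf arm to the empty slotted upright, at the same height as the arm already fitted on the other upright: hook both its claws into the slots, then press it down until it locks fully home, level and square against the upright. Let go of it, and leave the feeding dish, the glass jar and the stacked ceramic shrimp towers undisturbed.

Things in the scene. Friction and masses are not known exactly. Their poses are not given: they have to be found in the camera images.
- bracket: the loose shelf arm: white folded-steel channel, 0.22 to 0.37 kg, 24 mm wide (y), 125 mm long; 60 mm high over the 80 mm next to its back edge, then only the upper 28 mm; 8 mm lip up at the outer end. Starts standing upright on the bench. Origin: foot of the flat back edge, mid width. x points out of the back edge the way its two claws point, the arm runs to -x; z up
- bracket_grip (a point): a good place to grip the loose arm across its 24 mm width: mid width, 65 mm from the back edge towards the outer end, 40 mm above the lower edge, so 20 mm below the flat top. Axes as bracket
- claw_low (a point): on the loose arm: middle of the underside of the lower claw's stem, at the back edge, 16 mm above bracket's origin. A claw is bare steel, 5 mm thick (y), 20 mm high: a stem 8 mm high, then, 5.5 mm clear of the back edge, a hook 6 mm thick hanging 12 mm below the stem's underside; a barb behind the hook makes it reach 16 mm beyond the back edge. Axes as bracket
- claw_top (a point): the same point of the upper claw, of the same shape, 34 mm above claw_low
- slot_low (a point): on the fitted arm's upright: middle of the lower edge of the slot that takes the lower claw, on the front plane, 16 mm above fitted. Both uprights: steel channel 36 mm wide, 335 mm high, front 4 mm thick, one column of slots 10 mm wide, 25 mm high, spaced 34 mm. Claws go in until the back edge is flush only with the arm level and 12 to 17 mm above home; beside a slot they stop 16 mm short
- slot_top (a point): the same for the upper claw, 34 mm above slot_low. Behind the lower edge of each slot a sprung roller (out of sight) stops the claw's barb 6 to 9 mm above home. A downward press of about 6 to 15 N pushes the barb past it; the roller then springs back over the barb and locks it, and the arm stops hard, home, on the slots' lower edges
- fitted (a point): the arm already fitted on one upright, same shape and axes as the loose one (x level, into the upright; z up): foot of its back edge, on the upright's front plane, mid width. The empty upright is the other one, 220 mm away sideways give or take 8 mm (screwed on by eye), to +y or -y; its slots stand at exactly the same heights, its front in the same plane. Once home the loose arm matches this one
- fascia (a point): middle of the underside of the eave's front board (fascia), which runs sideways (y) 320 mm each way, 20 mm thick (x), 70 mm high. It hangs over the arms, 115 mm out from the uprights' front plane and 253 mm above fitted. x points towards the uprights, z up. A gripper pointing straight down would strike it: lean it back towards the robot 30 to 45 degrees to reach in below it
- frame: timber frame that carries the uprights and the sloped eave. Origin: midway between the uprights, on their front plane, 112 mm below fitted; x away from the robot into the uprights, z up. The uprights' mid lines are near y = +110 and -110 mm. Behind the fascia open battens slope down to +x, about 395 mm above the origin over the uprights; posts stand at y = +/-250 mm, behind the front plane
- dish: round stainless feeding dish, 84 mm across, 28 mm high, on the bench left (+y) of the work. Origin: centre of its underside
- jar: clear glass jar with a black twist cap, 68 mm across, 105 mm high, standing left (+y) of the frame. Origin: centre of its underside
- tower_low: lower of two stacked white ceramic shrimp towers, 60 x 60 x 48 mm each, right (-y) of the frame. Origin: centre of its underside
- tower_top: upper of the two stacked ceramic towers. Origin: centre of its underside
Mind the look-alikes: they are no part of the job. Of the things that look like the bracket, the middle-sized one is meant.

How it is judged (in metres and radians):
At the end, for the whole second after the job is handed in: The loose arm is locked home in the other upright, matching the fitted arm: its origin within 3 mm of fitted in height, no more than 4 mm proud of the uprights' front plane, 205 to 235 mm from it sideways, parallel to it within 0.12 rad and upright within 0.10 rad, released and at rest (z of bracket in the frame of fitted between -0.003 and 0.003 m and x of bracket in the frame of fitted between -0.004 and 0.003 m and (y of bracket in the frame of fitted between 0.205 and 0.235 m or y of bracket in the frame of fitted between -0.235 and -0.205 m) and angle between the x axis of bracket and the x axis of fitted, either way round below 0.12 rad and angle between bracket's own z axis and vertical below 0.1 rad and linear speed of bracket below 0.02 m/s); the robot touches nothing.
It fails at once if the feeding dish is moved more than 20 mm (distance of dish from where it was at the start of the episode above 0.02 m).
It fails at once if the jar is moved more than 20 mm or tipped (distance of jar from where it was at the start of the episode above 0.02 m or angle between jar's own z axis and vertical above 0.3 rad).
It fails at once if the shrimp towers are moved more than 20 mm or unstacked (distance of any of tower_low, tower_top from where it was at the start of the episode above 0.02 m).
It also fails if it takes over 58 s, if anything falls off the work surface, if the arm or the gripper's body presses on something with over 40 N, if the wrist force passes 120 N, or if a joint passes its speed limit or range.

ROBOT

A 6-joint arm with a two-finger parallel gripper is mounted at the origin on the work surface. World frame = base frame: x ahead of the robot, y to its left, z up, the work surface at z = 0. Lengths are in mm, angles in rad, forces in N, time in s.
With the tool pointing down it reaches from about 250 to 775 mm from the base axis. Payload 4 kg.
Tool frame: the origin (TCP) lies midway between the tips of the shut fingers; the grasp point (between the pads) lies 19 mm behind it (ctrl.grip_point_offset is the distance from the TCP to the grasp point, in mm); x points along the fingers, y is the direction in which the jaws open and shut, and the axes are right-handed (so a half turn about x gives the same grasp; the last joint's range is limited). The gripper opens to 94 mm and grips with 3 to 60 N. Pads are 16 mm wide; open, the fingers measure 119 mm over their backs; the gripper's body (75 mm by 177 mm) begins 78 mm behind the grasp point.
Start: joints at [1.11, 0.087, 1.371, -0, 1.684, -0.103], TCP at [192.63, 515.187, 167.206] pointing down, gripper open.
Joint ranges: [-3.1, 3.1], [-0.76, 2.03], [0.27, 2.55], [-1.08, 4.22], [0.17, 2.65], [-2.57, 2.57]. Speed limits (rad/s): [2.79, 2.79, 3.14, 3.14, 3.14, 3.14].

INTERFACE

Orientations are given as a unit quaternion [w, x, y, z].
In Python, from workcell import ctrl, camera gives the robot as it stands.
- The arm moves only by the shell command python3 -m creep 'ROWS' [OPENING] [FORCE]. ROWS is JSON, a list of rows, each an object with "linear": the shift along the tool's x, y, z in cm, a list of three; "twist": the turn, a rotation vector about the tool's x, y, z in rad, a list of three. A call has exactly 10 rows; each row is the pose to reach, as a shift and turn from the pose measured when the call began, along the tool's axes at that moment; what a row does not reach only later rows make up. A row lasts 1/12 s, in which the tool goes at most 41.7 mm and 7.16 degrees, less where a joint would pass 70% of its speed; a pose out of reach is approached as far as the arm can. A call with a gripper value outside its range is refused whole. OPENING is the opening, from 0 (shut) to 1 (fully open), set as the call begins (- or left out, the last holds). The fingers move at their own pace and stop on an object; FORCE is the grip in N (left out, the last holds). Time passes only in rows, so rows that repeat a pose let the fingers close, or fill a call up. It gives the time, the measured TCP pose, the force and the opening at its end, in the units of the state.
- ctrl.observe(): the state, without advancing time (a new reading comes with each control period).
- camera(name): name is "scene" or "top" or "wrist"; returns a dict with "img" (400x640x3 uint8, red, green, blue), "range_z" (400x640 float32, mm along the optical axis (not along the pixel's ray), 0 where there is no reading), "intrinsics" (3x3 intrinsics, pixels), "eye" and "rotation" of the camera in the world. Camera axes: x right, y up, looking along -z (the intrinsics and any distortion apply to the point x, -y, -z); pixel columns grow to the right and rows downward; lengths in mm; the calibration is good to about 2 mm. The wrist camera is an equidistant fisheye: a pixel r from the principal point sees the ray r / f radians off the axis. A picture is of the moment at which its call begins.
- ctrl.hand_in(): hands the job in, once; it reports no verdict.
The state is a dict: "clock": time; "joint_pos": joint angles; "joint_velocities": joint speeds; "tau": joint torques, N m; "tool_pos": TCP position; "ee_rot": TCP orientation; "contact_force": force on the tool from outside, world axes, zero at the start; "torque": the same for the moment, N m; "gripper_width": finger opening in mm.
Only numpy, scipy, OpenCV 4.12 (cv2) and the standard library are available. Lean on these libraries where they do the work, as an engineer would, in place of code of your own. Each camera call takes 0.05 s, during which the arm holds its last target.

## Working session

There is one attempt and no reset: what is moved stays moved. The work goes in short steps, Python scripts to look and compute and a shell command to move; the robot and the scene stay as the last step left them, time stands still between calls to the robot, and variables do not carry over. Pictures are saved under pics/ and viewed, and the job is handed in when it is done.

```bash
ls; mkdir -p pics
python3 - <<'E'
from workcell import ctrl,camera
import cv2,numpy as np
for n in ["scene","top","wrist"]:
    d=camera(n); cv2.imwrite(f"pics/{n}0.png",d["img"][:,:,::-1]); np.savez(f"{n}0.npz",**d)
    print(n,d["intrinsics"].tolist(),np.round(d["eye"],1),np.round(d["rotation"],3).tolist(), (d["range_z"]>0).mean())
print(ctrl.observe())
E
```

```text
pics
scene [[461.8570588062055, 0.0, 315.3468774843131], [0.0, 461.8570588062055, 199.27638699222348], [0.0, 0.0, 1.0]] [ 105.7 -546.  1370.8] [0.932, 0.247, -0.069, -0.257] 0.99606640625
top [[506.6358329717982, 0.0, 318.78778661753086], [0.0, 506.6358329717982, 206.38407381174724], [0.0, 0.0, 1.0]] [ 136.9   15.2 1585.1] [-0.691, -0.079, 0.079, 0.714] 0.9961171875
wrist [[309.70691628693146, 0.0, 325.5391031062727], [0.0, 309.70691628693146, 200.56605889352542], [0.0, 0.0, 1.0]] [118.7 541.6 384.3] [0.814, -0.113, -0.077, 0.565] 0.9941328125
{'clock': 0.15, 'joint_pos': array([ 1.10987201e+00,  8.77907382e-02,  1.37189356e+00,  5.10513668e-06,
        1.68357646e+00, -1.03094645e-01]), 'joint_velocities': array([ 5.19604364e-04, -9.61249270e-04, -3.27174286e-03, -2.87464093e-04,
        2.41347375e-03, -3.34635993e-05]), 'tau': array([ 1.44283233e-03, -3.40645552e+01, -3.02790642e+01,  7.17710028e-02,
        3.05359473e-02, -9.47855119e-05]), 'tool_pos': array([192.42068818, 514.73528376, 166.27695106]), 'ee_rot': array([ 0.69565346,  0.12527181,  0.69598515, -0.12640375]), 'contact_force': array([-0.50249199,  0.68169126,  0.75200736]), 'torque': array([ 0.00652108,  0.00892451, -0.00434383]), 'gripper_width': 94.25300900422565}
```

View pics/scene0.png

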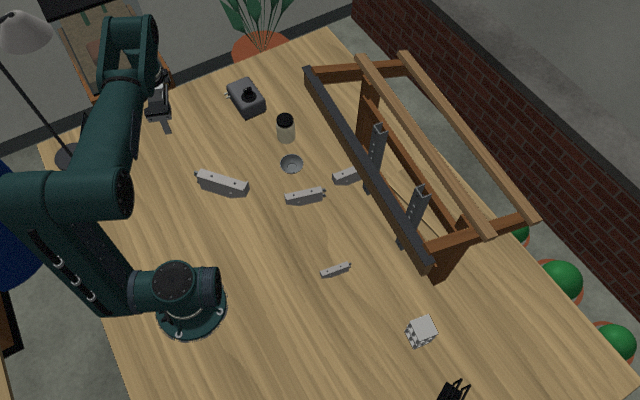

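View pics/top0.png

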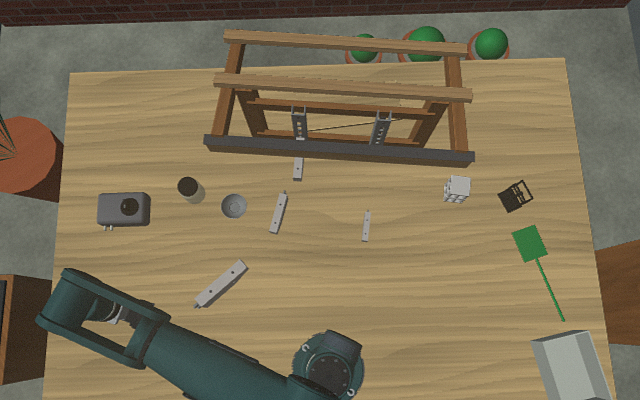

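View pics/wrist0.png

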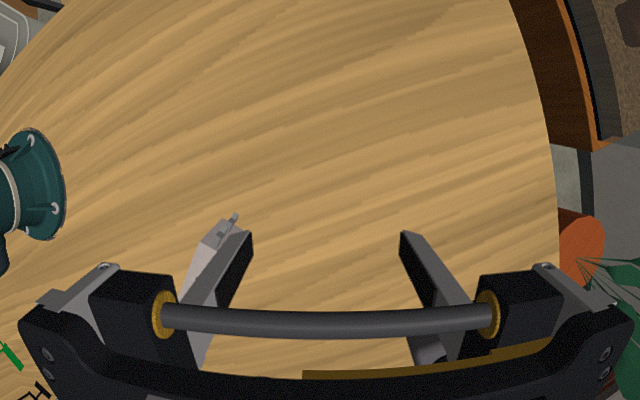

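The three loose look-alikes in the top view are large (220,284), middle (278,213) and small (366,225). The arm at (298,168) is the fitted one, on the +y upright. The middle-sized one fits the description, so I'll confirm it with a crop and measurements.

```bash
cat > h.py <<'E'
import numpy as np,cv2
from scipy.spatial.transform import Rotation as R
def rot(q): q=np.asarray(q); return R.from_quat([q[1],q[2],q[3],q[0]])
def cloud(d):
    K=d["intrinsics"];z=d["range_z"].astype(float);h,w=z.shape
    u,v=np.meshgrid(np.arange(w),np.arange(h))
    p=np.stack([(u-K[0,2])/K[0,0]*z,-(v-K[1,2])/K[1,1]*z,-z],-1)
    P=rot(d["rotation"]).apply(p.reshape(-1,3)).reshape(h,w,3)+d["eye"]; P[z<=0]=np.nan
    return P
E
python3 - <<'E'
from h import *
t=dict(np.load("top0.npz")); s=dict(np.load("scene0.npz"))
Pt=cloud(t);Ps=cloud(s)
for n,d,P in(("top",t,Pt),("scene",s,Ps)):
    hsv=cv2.cvtColor(d["img"],cv2.COLOR_RGB2HSV)
    m=((hsv[...,1]<50)&(hsv[...,2]>90)&(P[...,2]>8)&(P[...,2]<400)&(P[...,0]>100)).astype(np.uint8)
    k,l,st,c=cv2.connectedComponentsWithStats(m)
    for i in range(1,k):
        if st[i,4]>40:
            q=P[l==i]; r=cv2.minAreaRect(q[:,:2].astype(np.float32))
            print(n,st[i].tolist(),np.round(np.nanmin(q,0)),np.round(np.nanmax(q,0)),[np.round(a,1) for a in r])
a=cv2.resize(t["img"][110:260,190:410],None,fx=3.6,fy=3.6,interpolation=cv2.INTER_CUBIC)
cv2.imwrite("pics/c_top.png",a[:,:,::-1])
a=cv2.resize(s["img"][80:290,250:460],None,fx=2.8,fy=2.8,interpolation=cv2.INTER_CUBIC)
cv2.imwrite("pics/c_sc.png",a[:,:,::-1])
E
```

```text
top [369, 110, 23, 35, 111] [ 642. -218.   15.] [ 784. -146.  357.] [array([ 712.5, -186.3]), array([ 40.4, 157.1]), np.float64(68.9)]
top [293, 157, 11, 22, 185] [538.  52. 148.] [614.  82. 385.] [array([576.2,  67.2]), array([76. , 29.9]), np.float64(1.0)]
top [443, 175, 28, 28, 581] [ 494. -455.    8.] [ 562. -384.  110.] [array([ 528.3, -420.4]), array([63.1, 62.2]), np.float64(79.9)]
top [269, 190, 18, 44, 344] [408. 111.  36.] [544. 165.  73.] [array([476.8, 136.4]), array([ 25.1, 140.3]), np.float64(73.7)]
top [97, 192, 45, 31, 940] [454. 553.  62.] [549. 692.  86.] [array([499.8, 623.1]), array([ 94.8, 139.8]), np.float64(2.3)]
top [224, 194, 23, 25, 224] [463. 239.   8.] [542. 309.  37.] [array([502.3, 272.2]), array([65.8, 80.1]), np.float64(82.3)]
top [362, 210, 9, 31, 179] [ 377. -149.   22.] [ 473. -119.   57.] [array([ 424.5, -133.4]), array([18.1, 98.7]), np.float64(80.6)]
top [193, 259, 54, 50, 713] [190. 231.  17.] [328. 391. 100.] [array([253.7, 315.8]), array([ 34.6, 194.2]), np.float64(39.6)]
top [107, 306, 16, 18, 72] [150. 475. 386.] [188. 507. 398.] [array([167
[... 399 characters left out ...]
), array([58.6, 28.7]), np.float64(60.6)]
scene [332, 166, 25, 14, 163] [529. -44. 182.] [616.  83. 388.] [array([572.3,  17.5]), array([131.6,  74.2]), np.float64(84.2)]
scene [194, 169, 54, 22, 453] [195. 231.  64.] [327. 386.  99.] [array([254.4, 312. ]), array([ 38.5, 190.4]), np.float64(39.7)]
scene [284, 186, 41, 14, 250] [408. 107.  26.] [539. 167.  71.] [array([474.5, 135.2]), array([ 27.9, 134.3]), np.float64(73.2)]
scene [320, 261, 31, 15, 169] [ 376. -150.   16.] [ 475. -121.   56.] [array([ 425.8, -135.6]), array([ 19.3, 100.5]), np.float64(80.5)]
scene [406, 314, 32, 33, 598] [ 495. -455.    8.] [ 563. -388.  103.] [array([ 529.1, -422.7]), array([62.2, 60.8]), np.float64(79.3)]
```

View pics/c_top.png

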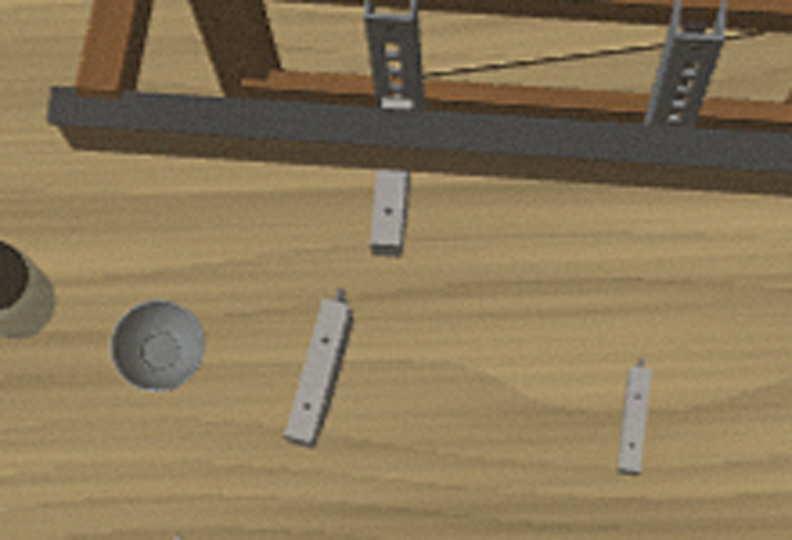

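View pics/c_sc.png

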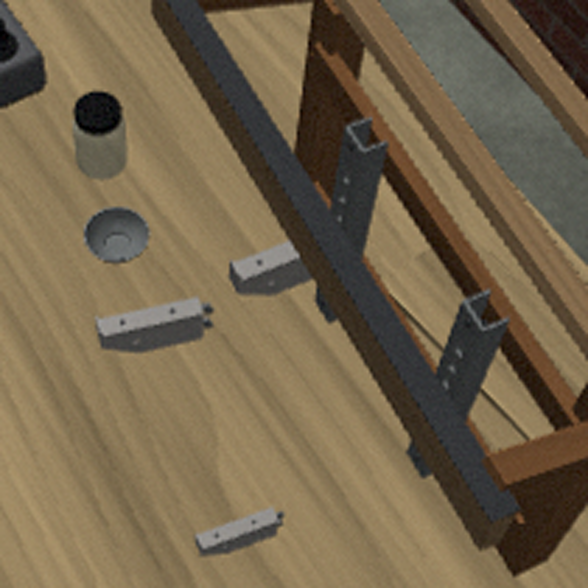

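The crops confirm it: the middle arm is at top-crop (320,370), about 25 mm wide and 140 mm long over its claws, which point to +x. Its top is at about z=60. Next I'll measure it accurately, along with the fitted arm and the uprights.

Run:
```python
from h import *
t=dict(np.load("top0.npz")); s=dict(np.load("scene0.npz")); w=dict(np.load("wrist0.npz"))
from workcell import ctrl
o=ctrl.observe()
T=rot(o["ee_rot"]); print("tool axes cols\n",T.as_matrix().round(3)); print("cam in tool",T.inv().apply(w["eye"]-o["tool_pos"]).round(1), (T.inv()*rot(w["rotation"])).as_matrix().round(2))
for n,d in(("top",t),("scene",s)):
    P=cloud(d)
    def box(lo,hi): return ((P>lo)&(P<hi)).all(-1)
    for name,m in (("brk",box([390,95,50],[560,180,66])),("fit",box([500,40,150],[650,100,215]))):
        hsv=cv2.cvtColor(d["img"],cv2.COLOR_RGB2HSV); m&=(hsv[...,1]<60)&(hsv[...,2]>110)
        q=P[m]; print(n,name,len(q)); 
        print(" z pct",np.percentile(q[:,2],[5,25,50,75,95]).round(1), "rect",cv2.minAreaRect(q[:,:2].astype(np.float32)))
        c=q[:,:2].mean(0); U,S,V=np.linalg.svd(q[:,:2]-c); print(" c",c.round(1),"dir",V[0].round(3),np.degrees(np.arctan(V[0,1]/V[0,0])).round(2))
    # uprights: tall stuff 250..360 z
    m=box([600,-260,60],[720,130,350]); hsv=cv2.cvtColor(d["img"],cv2.COLOR_RGB2HSV); m&=(hsv[...,1]<70)
    q=P[m];print(n,"upr",len(q))
    for lo,hi in((0,130),(-260,-80)):
        a=q[(q[:,1]>lo)&(q[:,1]<hi)]
        if len(a)<10: continue
        print(lo,len(a),np.percentile(a,[2,25,50,75,98],axis=0).round(0).tolist())
```

```text
tool axes cols
 [[-0.001  0.35   0.937]
 [-0.001  0.937 -0.35 ]
 [-1.    -0.002 -0.   ]]
cam in tool [-218.    -1.   -78.5] [[ 0.    0.27 -0.96]
 [ 1.   -0.    0.  ]
 [-0.   -0.96 -0.27]]
top brk 300
 z pct [54.3 57.5 60.  62.5 65. ] rect ((475.07769775390625, 137.00291442871094), (25.014453887939453, 131.1242218017578), 73.87883758544922)
 c [471.9 137.4] dir [-0.963  0.269] -15.63
top fit 175
 z pct [183.5 187.1 189.5 191.6 195.6] rect ((573.250244140625, 68.93199920654297), (24.077470779418945, 64.54450988769531), 84.25574493408203)
 c [573.6  68.7] dir [-0.994  0.108] -6.19
top upr 776
0 358 [[602.0, 39.0, 139.0], [664.0, 46.0, 209.0], [665.0, 56.0, 268.0], [667.0, 68.0, 316.0], [696.0, 76.0, 348.0]]
-260 416 [[639.0, -189.0, 110.0], [641.0, -173.0, 214.0], [643.0, -163.0, 270.0], [653.0, -151.0, 316.0], [673.0, -146.0, 347.0]]
scene brk 208
 z pct [56.1 59.  61.2 63.2 65.5] rect ((473.1531066894531, 136.14268493652344), (27.279491424560547, 130.44332885742188), 73.91986846923828)
 c [471.8 136.9] dir [-0.961  0.276] -16.04
scene fit 143
 z pct [185.8 187.5 189.3 191.1 194.3] rect ((577.3970947265625, 68.95408630371094), (28.198440551757812, 74.12605285644531), 83.22510528564453)
 c [579.   67.4] dir [-0.997  0.08 ] -4.59
scene upr 1197
0 644 [[603.0, 37.0, 143.0], [665.0, 39.0, 213.0], [668.0, 47.0, 269.0], [682.0, 63.0, 316.0], [696.0, 76.0, 348.0]]
-260 553 [[640.0, -187.0, 176.0], [643.0, -185.0, 242.0], [645.0, -177.0, 284.0], [660.0, -159.0, 321.0], [674.0, -148.0, 348.0]]
```

Run:
```python
from h import *
t=dict(np.load("top0.npz")); s=dict(np.load("scene0.npz"))
a=np.radians(-15.9); ax=np.array([np.cos(a),np.sin(a)]); ay=np.array([-ax[1],ax[0]])
b=np.radians(-6.0); bx=np.array([np.cos(b),np.sin(b)]); by=np.array([-bx[1],bx[0]])
for n,d in(("top",t),("scene",s)):
    # ray onto plane z=60 on colour mask, upsampled
    K=d["intrinsics"]; hsv=cv2.cvtColor(d["img"],cv2.COLOR_RGB2HSV)
    P=cloud(d); roi=((P>[390,95,48])&(P<[570,180,75])).all(-1)
    m=roi&(hsv[...,1]<60)&(hsv[...,2]>120)
    v,u=np.nonzero(m)
    r=rot(d["rotation"]).apply(np.stack([(u-K[0,2])/K[0,0],-(v-K[1,2])/K[1,1],-np.ones(len(u))],-1))
    X=d["eye"]+r*((60-d["eye"][2])/r[:,2])[:,None]
    l=X[:,:2]@ax; w=X[:,:2]@ay
    h,e=np.histogram(l,np.arange(np.floor(l.min()/4)*4,l.max()+4,4)); print(n,[(int(x),int(c)) for x,c in zip(e,h)], "w",np.percentile(w,[1,50,99]).round(1))
    print(np.polyfit(l,w,1))
    for nm,lo,hi in(("fitU",[600,20,195],[720,100,345]),("empU",[600,-220,100],[720,-110,345])):
        m=((P>lo)&(P<hi)).all(-1)&(hsv[...,1]<90)
        q=P[m]; xx=q[:,:2]@bx; yy=q[:,:2]@by
        h,e=np.histogram(xx,np.arange(620,720,3)); k=h.argmax(); 
        f=(abs(xx-e[k]-1.5)<4.5); 
        c=np.linalg.lstsq(np.c_[yy[f],q[f,2],np.ones(f.sum())],xx[f],rcond=None)[0]
        print(n,nm,f.sum(),"x",np.median(xx[f]).round(1),"slopes",c[:2].round(3),"y",np.percentile(yy[f],[2,50,98]).round(1))
    m=((P>[520,20,150])&(P<[640,110,215])).all(-1)&(hsv[...,1]<60)&(hsv[...,2]>110); q=P[m]
    print("fit y",np.percentile(q[:,:2]@by,[1,50,99]).round(1),"outer",np.percentile(q[:,:2]@bx,[1,2,5]).round(1))
```

```text
top [(352, 6), (356, 11), (360, 9), (364, 9), (368, 11), (372, 9), (376, 11), (380, 7), (384, 9), (388, 10), (392, 12), (396, 8), (400, 10), (404, 12), (408, 9), (412, 10), (416, 9), (420, 11), (424, 10), (428, 10), (432, 8), (436, 12), (440, 7), (444, 9), (448, 10), (452, 9), (456, 12), (460, 10), (464, 9), (468, 8), (472, 10), (476, 4), (480, 1), (484, 1)] w [250.3 262.  273.6]
[-4.27623788e-03  2.63681785e+02]
top fitU 239 x 655.2 slopes [-0.003 -0.002] y [111.4 128.3 145.9]
top empU 287 x 655.6 slopes [-0.    -0.001] y [-113.4  -95.7  -78.1]
fit y [116.6 128.5 140. ] outer [530.7 531.8 535.8]
scene [(352, 6), (356, 7), (360, 7), (364, 7), (368, 8), (372, 8), (376, 7), (380, 4), (384, 6), (388, 8), (392, 7), (396, 8), (400, 8), (404, 6), (408, 6), (412, 8), (416, 8), (420, 8), (424, 6), (428, 7), (432, 8), (436, 7), (440, 4), (444, 7), (448, 7), (452, 7), (456, 8), (460, 6), (464, 8), (468, 7), (472, 8), (476, 1)] w [250.5 262.  272.9]
[-1.06764793e-02  2.66282109e+02]
scene fitU 223 x 655.8 slopes [-0.013 -0.001] y [107.9 124.6 144.9]
scene empU 283 x 656.7 slopes [-0.022 -0.002] y [-116.2  -99.8  -80.2]
fit y [115.4 127.7 139.7] outer [531.4 532.2 537.2]
```

```bash
cat >> h.py <<'E'
def Rt(yaw,th,pitch=0):
    y=np.radians(yaw);t=np.radians(th)
    ax=np.array([np.cos(y),np.sin(y),0]);ay=np.array([-ax[1],ax[0],0])
    x=np.sin(t)*ax-np.cos(t)*np.array([0,0,1.]); z=np.cross(x,ay)
    return R.from_matrix(np.c_[x,ay,z])
def delta(tcp,rt,o=None):
    from workcell import ctrl
    o=o or ctrl.observe(); T=rot(o["ee_rot"])
    l=T.inv().apply(np.array(tcp)-o["tool_pos"])/10; r=(T.inv()*rt).as_rotvec()
    print("linear cm",l.round(2),"twist",r.round(3), "rows",(np.linalg.norm(l)/4.17).round(1),(np.linalg.norm(r)/.125).round(1))
def state():
    from workcell import ctrl
    o=ctrl.observe(); M=rot(o["ee_rot"]).as_matrix()
    print("t",round(o["clock"],2),"tcp",o["tool_pos"].round(1),"yaw",np.degrees(np.arctan2(-M[0,1],M[1,1])).round(2),"tilt",np.degrees(np.arcsin(np.hypot(M[0,0],M[1,0]))).round(2),"roll",np.degrees(M[2,1]).round(2),"F",o["contact_force"].round(1),"Tq",o["torque"].round(2),"w",o["gripper_width"].round(1),"j",o["joint_pos"].round(2))
E
python3 - <<'E'
from h import *
g=np.array([468,139.1,40]); rt=Rt(-16,40); x=rt.apply([1,0,0])
print(x); p=g-91*x; print(p); delta(p+[0,0,90],rt); print("TCP grasp",g+19*x)
E
```

```text
[ 0.61788711 -0.17717628 -0.76604444]
[411.77227319 155.22304121 109.71004432]
linear cm [ -3.31 -26.    33.14] twist [-0.075 -0.698  0.029] rows 10.1 5.6
TCP grasp [479.73985505 135.73365074  25.44515558]
```

```bash
python3 -m creep '[{"linear":[-2,-1,1],"twist":[0,-0.04,0]},{"linear":[-3.3,-3,4],"twist":[-0.01,-0.1,0]},{"linear":[-3.3,-6,7.5],"twist":[-0.02,-0.17,0.01]},{"linear":[-3.3,-8.5,11],"twist":[-0.03,-0.25,0.01]},{"linear":[-3.3,-11,14.5],"twist":[-0.04,-0.33,0.01]},{"linear":[-3.3,-14,18],"twist":[-0.045,-0.4,0.015]},{"linear":[-3.3,-16.5,21.5],"twist":[-0.05,-0.47,0.02]},{"linear":[-3.3,-19,25],"twist":[-0.06,-0.54,0.02]},{"linear":[-3.3,-22,28],"twist":[-0.065,-0.6,0.025]},{"linear":[-3.3,-24,31],"twist":[-0.075,-0.66,0.03]}]' 1 40
python3 - <<'E'
from h import *
state(); g=np.array([468,139.1,40]); rt=Rt(-16,40); x=rt.apply([1,0,0])
delta(g-91*x,rt)
E
```

```text
clock: 0.98
tool_pos: [393.9, 187.7, 199.4]
ee_rot: [0.89, 0.061, 0.434, -0.124]
contact_force: [-0.3, -0.2, -0.1]
gripper_width: 94.1Traceback (most recent call last):
  File "<stdin>", line 2, in <module>
  File "h.py", line 23, in state
    print("t",round(o["clock"],2),"tcp",o["tool_pos"].round(1),"yaw",np.degrees(np.arctan2(-M[0,1],M[1,1])).round(2),"tilt",np.degrees(np.arcsin(np.hypot(M[0,0],M[1,0]))).round(2),"roll",np.degrees(M[2,1]).round(2),"F",o["contact_force"].round(1),"Tq",o["torque"].round(2),"w",o["gripper_width"].round(1),"j",o["joint_pos"].round(2))
                                                                                                                                                                                                                                                                                     ^^^^^^^^^^^^^^^^^^^^^^^^
AttributeError: 'float' object has no attribute 'round'
```

Fast and accurate. I'll fix the helper, then take a wrist look to refine.

```bash
sed -i 's/o\["gripper_width"\].round(1)/round(o["gripper_width"],1)/' h.py
python3 - <<'E'
from h import *
from workcell import camera
state(); g=np.array([468,139.1,40]); rt=Rt(-16,40); x=rt.apply([1,0,0])
delta(g-91*x,rt)
d=camera("wrist"); cv2.imwrite("pics/w1.png",d["img"][:,:,::-1])
E
```

```text
t 0.98 tcp [393.9 187.7 199.4] yaw -15.85 tilt 37.98 roll 0.09 F [-0.3 -0.2 -0.1] Tq [0.1  0.23 0.03] w 94.1 j [ 0.81 -0.49  1.95 -0.59  1.37 -0.46]
linear cm [ 8.67 -2.65 -3.46] twist [ 0.001 -0.035 -0.003] rows 2.3 0.3
```

View pics/w1.png

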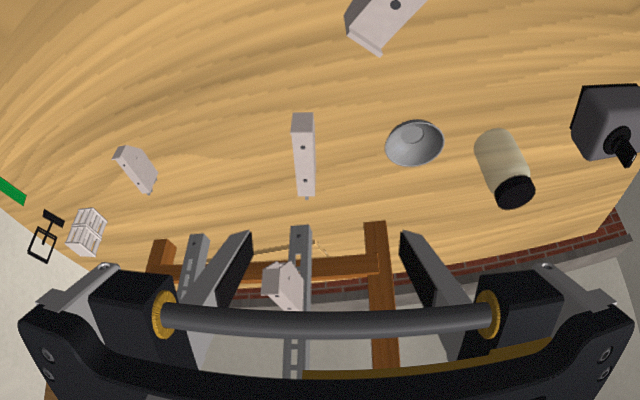

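The wrist view shows the bracket at (303,155) with its claws at (306,197), the dish at (413,142) and the fitted arm beyond at (282,285). Next is the approach to pregrasp.

```bash
python3 -m creep '[{"linear":[0.5,-0.8,-1.2],"twist":[0,-0.02,0]},{"linear":[1.5,-2,-2.6],"twist":[0,-0.035,0]},{"linear":[3.5,-2.65,-3.46],"twist":[0,-0.035,0]},{"linear":[5.5,-2.65,-3.46],"twist":[0,-0.035,0]},{"linear":[7.5,-2.65,-3.46],"twist":[0,-0.035,0]},{"linear":[8.67,-2.65,-3.46],"twist":[0,-0.035,0]},{"linear":[8.67,-2.65,-3.46],"twist":[0,-0.035,0]},{"linear":[8.67,-2.65,-3.46],"twist":[0,-0.035,0]},{"linear":[8.67,-2.65,-3.46],"twist":[0,-0.035,0]},{"linear":[8.67,-2.65,-3.46],"twist":[0,-0.035,0]}]'
python3 - <<'E'
from h import *
from workcell import camera
state(); g=np.array([468,139.1,40]); rt=Rt(-16,40); x=rt.apply([1,0,0])
delta(g+19*x,rt)
d=camera("wrist"); cv2.imwrite("pics/w2.png",d["img"][:,:,::-1]);np.savez("w2.npz",**d)
E
```

```text
clock: 1.87
tool_pos: [411.5, 148.2, 108.0]
ee_rot: [0.898, 0.057, 0.418, -0.129]
contact_force: [0.1, -0.2, 0.7]
gripper_width: 94.1
t 1.87 tcp [411.5 148.2 108. ] yaw -16.16 tilt 40.13 roll -0.3 F [ 0.1 -0.2  0.7] Tq [0.07 0.28 0.05] w 94.1 j [ 0.7  -0.51  2.16 -0.63  1.15 -0.42]
linear cm [10.76  0.75 -0.04] twist [0.001 0.002 0.006] rows 2.6 0.1
```

View pics/w2.png

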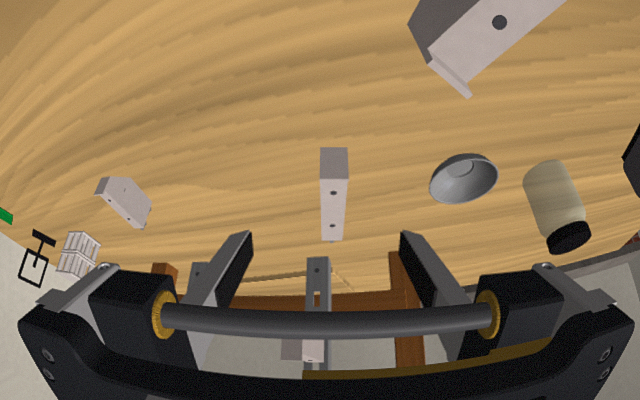

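The bracket centre is at column 333, about 7 mm to the +y side of the jaw centre, which agrees with the computed 0.75 cm correction. I'll correct it and advance.

```bash
python3 -m creep '[{"linear":[0.5,0.5,0],"twist":[0,0,0.006]},{"linear":[1.5,0.75,0],"twist":[0,0,0.006]},{"linear":[3.5,0.75,0],"twist":[0,0,0.006]},{"linear":[5.5,0.75,0],"twist":[0,0,0.006]},{"linear":[7.5,0.75,0],"twist":[0,0,0.006]},{"linear":[9.3,0.75,0],"twist":[0,0,0.006]},{"linear":[10.3,0.75,0],"twist":[0,0,0.006]},{"linear":[10.76,0.75,0],"twist":[0,0,0.006]},{"linear":[10.76,0.75,0],"twist":[0,0,0.006]},{"linear":[10.76,0.75,0],"twist":[0,0,0.006]}]'
python3 - <<'E'
from h import *
from workcell import camera
state(); g=np.array([468,139.1,40]); rt=Rt(-16,40); x=rt.apply([1,0,0])
delta(g+19*x,rt)
d=camera("wrist"); cv2.imwrite("pics/w3.png",d["img"][:,:,::-1])
E
```

```text
clock: 2.75
tool_pos: [480.3, 136.1, 26.1]
ee_rot: [0.898, 0.058, 0.417, -0.126]
contact_force: [-0.4, 0.7, 0.4]
gripper_width: 93.5
t 2.75 tcp [480.3 136.1  26.1] yaw -15.91 tilt 40.15 roll -0.02 F [-0.4  0.7  0.4] Tq [ 0.08  0.24 -0.01] w 93.5 j [ 0.53 -0.29  2.2  -0.68  0.83 -0.4 ]
linear cm [ 0.02 -0.05 -0.07] twist [ 0.001  0.003 -0.001] rows 0.0 0.0
```

View pics/w3.png

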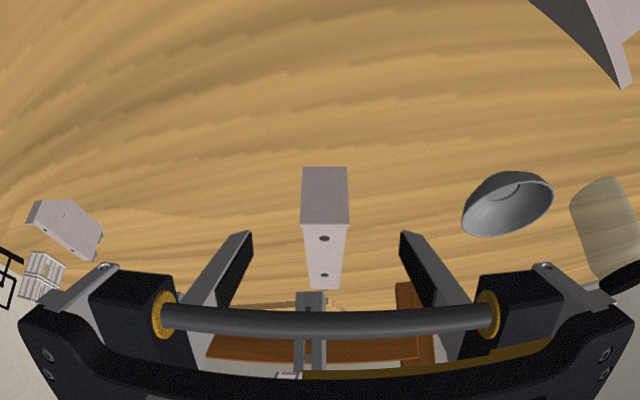

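The bracket (column 324) is centred between the fingers. Closing the gripper.

```bash
python3 -m creep '[{"linear":[0,0,0],"twist":[0,0,0]},{"linear":[0,0,0],"twist":[0,0,0]},{"linear":[0,0,0],"twist":[0,0,0]},{"linear":[0,0,0],"twist":[0,0,0]},{"linear":[0,0,0],"twist":[0,0,0]},{"linear":[0,0,0],"twist":[0,0,0]},{"linear":[0,0,0],"twist":[0,0,0]},{"linear":[0,0,0],"twist":[0,0,0]},{"linear":[0,0,0],"twist":[0,0,0]},{"linear":[0,0,0],"twist":[0,0,0]}]' 0 55
python3 - <<'E'
from h import *
state()
E
```

```text
clock: 3.63
tool_pos: [480.4, 136.3, 26.5]
ee_rot: [0.898, 0.058, 0.417, -0.125]
contact_force: [0.0, -0.9, 0.7]
gripper_width: 30.8
t 3.63 tcp [480.4 136.3  26.5] yaw -15.9 tilt 40.18 roll 0.01 F [ 0.  -0.9  0.7] Tq [ 0.06  0.24 -0.02] w 30.8 j [ 0.53 -0.29  2.2  -0.68  0.83 -0.4 ]
```

```bash
python3 -m creep '[{"linear":[0,0,0],"twist":[0,0,0]},{"linear":[0,0,0],"twist":[0,0,0]},{"linear":[0,0,0],"twist":[0,0,0]},{"linear":[0,0,0],"twist":[0,0,0]},{"linear":[0,0,0],"twist":[0,0,0]},{"linear":[-0.15,0,0.13],"twist":[0,0,0]},{"linear":[-0.6,0,0.5],"twist":[0,0,0]},{"linear":[-1.5,0,1.3],"twist":[0,0,0]},{"linear":[-2.6,0,2.2],"twist":[0,0,0]},{"linear":[-3.8,0,3.2],"twist":[0,0,0]}]' 0 55
python3 - <<'E'
from h import *
state()
yaw=-6.0;b=np.radians(yaw);bx=np.array([np.cos(b),np.sin(b),0]);by=np.array([-bx[1],bx[0],0])
rt=Rt(yaw,40.18); x=rt.apply([1,0,0])
# staging: back edge 110 mm short of the plane, height fitted+14.5
B=655.5*bx-96*by+[0,0,129.2]
print("home grip TCP",B-65*bx+[0,0,40]+19*x)
g=B-(65+110)*bx+[0,0,40+14.5]; print(g+19*x); delta(g+19*x,rt)
E
```

```text
clock: 4.47
tool_pos: [478.8, 135.8, 74.8]
ee_rot: [0.897, 0.058, 0.419, -0.126]
contact_force: [0.2, 0.5, -3.6]
gripper_width: 22.6
t 4.47 tcp [478.8 135.8  74.8] yaw -15.92 tilt 39.97 roll -0.1 F [ 0.2  0.5 -3.6] Tq [ 0.23  0.79 -0.05] w 22.6 j [ 0.53 -0.36  2.14 -0.61  0.94 -0.51]
home grip TCP [ 589.42192232 -158.47953523  154.6835955 ]
[ 480.02451383 -146.98140427  169.1835955 ]
linear cm [ -2.14 -27.18  12.07] twist [-0.131 -0.004  0.113] rows 7.1 1.4
```

The arm is gripped (opening 22.6 mm) and lifted. I'll back off before going sideways so it clears the fitted arm.

Run:
```python
from h import *
b=np.radians(-6);bx=np.array([np.cos(b),np.sin(b),0]);by=np.array([-bx[1],bx[0],0])
rt=Rt(-6,40.18); x=rt.apply([1,0,0]); B=655.5*bx-96*by+[0,0,129.2]
delta([405,136,80],Rt(-15.9,40.18))
delta(B-(65+190)*bx+[0,0,54.5]+19*x,rt)
```

```text
linear cm [-4.96 -2.01 -5.11] twist [ 0.001 -0.004  0.001] rows 1.8 0.0
linear cm [ -7.2  -28.56   6.03] twist [-0.131 -0.004  0.113] rows 7.2 1.4
```

```bash
python3 -m creep '[{"linear":[-1.5,-0.6,-1.5],"twist":[0,0,0]},{"linear":[-3.5,-1.5,-3.5],"twist":[0,0,0]},{"linear":[-5,-3.5,-4.6],"twist":[-0.02,0,0.02]},{"linear":[-5.3,-6.5,-3.7],"twist":[-0.04,0,0.03]},{"linear":[-5.6,-9.5,-2.6],"twist":[-0.05,0,0.045]},{"linear":[-5.9,-12.5,-1.2],"twist":[-0.065,0,0.055]},{"linear":[-6.2,-15.5,0.3],"twist":[-0.08,0,0.07]},{"linear":[-6.5,-18.5,1.7],"twist":[-0.09,0,0.08]},{"linear":[-6.7,-21.5,3],"twist":[-0.1,0,0.09]},{"linear":[-6.9,-24.5,4.3],"twist":[-0.115,0,0.1]}]'
python3 - <<'E'
from h import *
state()
b=np.radians(-6);bx=np.array([np.cos(b),np.sin(b),0]);by=np.array([-bx[1],bx[0],0])
rt=Rt(-6,40.18); x=rt.apply([1,0,0]); B=655.5*bx-96*by+[0,0,129.2]
delta(B-(65+120)*bx+[0,0,54.5]+19*x,rt)
E
```

```text
clock: 5.3
tool_pos: [447.2, -47.8, 131.8]
ee_rot: [0.899, 0.029, 0.433, -0.06]
contact_force: [-0.2, 0.2, -3.3]
gripper_width: 22.9
t 5.3 tcp [447.2 -47.8 131.8] yaw -7.63 tilt 38.52 roll 0.03 F [-0.2  0.2 -3.3] Tq [ 0.12  0.87 -0.03] w 22.9 j [-0.35 -0.76  2.21  0.16  1.03 -1.83]
linear cm [-0.7  -9.42  5.13] twist [-0.022 -0.029  0.018] rows 2.6 0.3
```

Joint 2 is near its lower range this close in, so I'll move outward to relieve it.

```bash
python3 -m creep '[{"linear":[0,-1,1],"twist":[0,0,0]},{"linear":[0,-2.5,2],"twist":[0,-0.01,0]},{"linear":[-0.2,-4.5,3],"twist":[-0.01,-0.02,0.01]},{"linear":[-0.4,-6.5,4],"twist":[-0.015,-0.029,0.015]},{"linear":[-0.6,-8.3,4.8],"twist":[-0.022,-0.029,0.018]},{"linear":[-0.7,-9.2,5.1],"twist":[-0.022,-0.029,0.018]},{"linear":[-0.7,-9.42,5.13],"twist":[-0.022,-0.029,0.018]},{"linear":[-0.7,-9.42,5.13],"twist":[-0.022,-0.029,0.018]},{"linear":[-0.7,-9.42,5.13],"twist":[-0.022,-0.029,0.018]},{"linear":[-0.7,-9.42,5.13],"twist":[-0.022,-0.029,0.018]}]'
python3 - <<'E'
from h import *
from workcell import camera
state()
for n in("wrist","scene","top"):
    d=camera(n); cv2.imwrite(f"pics/{n}4.png",d["img"][:,:,::-1]);np.savez(f"{n}4.npz",**d)
E
```

```text
clock: 6.13
tool_pos: [469.7, -144.7, 168.1]
ee_rot: [0.905, 0.022, 0.421, -0.046]
contact_force: [-0.1, 1.3, -3.7]
gripper_width: 23.1
t 6.13 tcp [ 469.7 -144.7  168.1] yaw -5.9 tilt 40.09 roll 0.07 F [-0.1  1.3 -3.7] Tq [ 0.13  0.77 -0.08] w 23.1 j [-0.72 -0.63  2.1   0.43  1.11 -2.27]
```

View pics/wrist4.png

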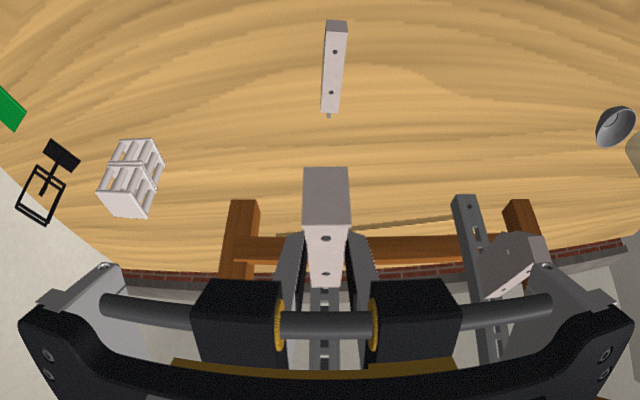

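View pics/scene4.png

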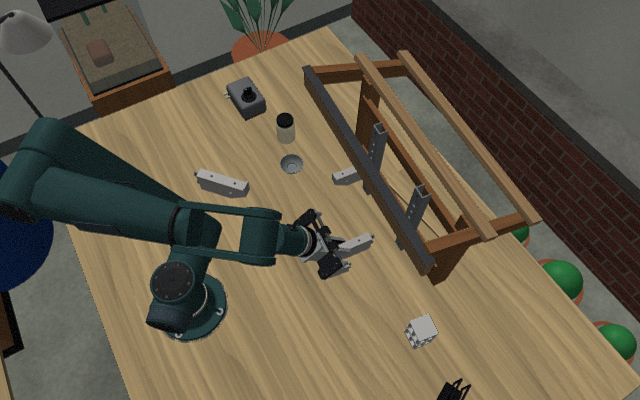

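View pics/top4.png

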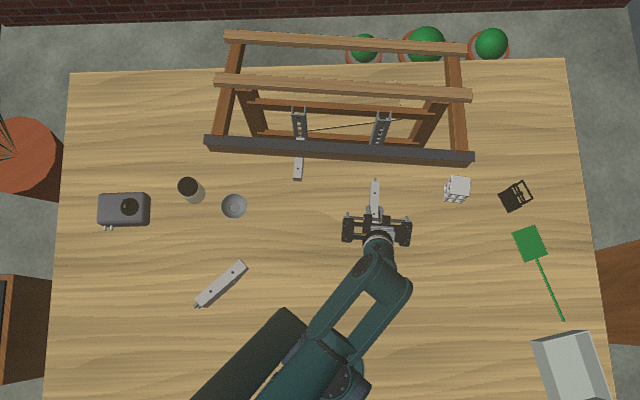

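Held arm: top (375,200), scene (355,243), wrist (326,230), and it looks level. The empty upright is at top (381,128). I'll measure the held arm in the same cameras as the uprights so the calibration offset cancels.

```bash
cat >> h.py <<'E'
_b=np.radians(-6);bx=np.array([np.cos(_b),np.sin(_b)]);by=np.array([-bx[1],bx[0]])
def plane_pts(d,m,z):
    K=d["intrinsics"];v,u=np.nonzero(m)
    r=rot(d["rotation"]).apply(np.stack([(u-K[0,2])/K[0,0],-(v-K[1,2])/K[1,1],-np.ones(len(u))],-1))
    return d["eye"]+r*((z-d["eye"][2])/r[:,2])[:,None]
def meas(d,ex,ey,zt,half=(90,25,14),show=True):
    """arm top near (ex,ey) in frame axes (x' outward end..), z"""
    P=cloud(d);hsv=cv2.cvtColor(d["img"],cv2.COLOR_RGB2HSV)
    a=P[...,:2]@bx;c=P[...,:2]@by
    m=(abs(a-ex)<half[0])&(abs(c-ey)<half[1])&(abs(P[...,2]-zt)<half[2])&(hsv[...,1]<60)&(hsv[...,2]>110)
    q=P[m]; X=plane_pts(d,m,zt); l=X[:,:2]@bx;w=X[:,:2]@by
    k=(l>np.percentile(l,10))&(l<np.percentile(l,80)); s=np.polyfit(l[k],w[k],1)[0]
    zs=np.polyfit(l,q[:,2],1)
    print("n",m.sum(),"x'",np.percentile(l,[0.5,99.5]).round(1),"y' edges/mid",np.percentile(w,[1,99]).round(1),w[k].mean().round(1),"yaw rel",np.degrees(s).round(1),"z med",np.median(q[:,2]).round(1),"zslope",zs[0].round(3))
    return m
E
python3 - <<'E'
from h import *
for n in("top","scene"):
    d=dict(np.load(n+"4.npz")); print(n)
    m=meas(d,480,-96,203.7); meas(d,560,128.3,189.2,(40,25,14))
    o=d["img"].copy();o[m]=[255,0,0]; y,x=np.argwhere(m).mean(0).astype(int); cv2.imwrite(f"pics/m_{n}.png",cv2.resize(np.hstack([o[y-40:y+40,x-40:x+40],d["img"][y-40:y+40,x-40:x+40]]),None,fx=4.5,fy=4.5,interpolation=0)[:,:,::-1])
o=None
E
```

```text
top
n 322 x' [415.3 540.6] y' edges/mid [-106.3  -76.3] -93.8 yaw rel 0.5 z med 202.4 zslope -0.033
n 174 x' [533.2 593.8] y' edges/mid [116.2 140.1] 128.2 yaw rel 1.2 z med 188.8 zslope -0.051
scene
n 236 x' [442.1 540.5] y' edges/mid [-107.3  -84.9] -95.9 yaw rel -1.4 z med 202.3 zslope -0.017
n 140 x' [533.3 599.6] y' edges/mid [116.4 139.1] 127.7 yaw rel 0.7 z med 189.5 zslope -0.039
```

View pics/m_top.png

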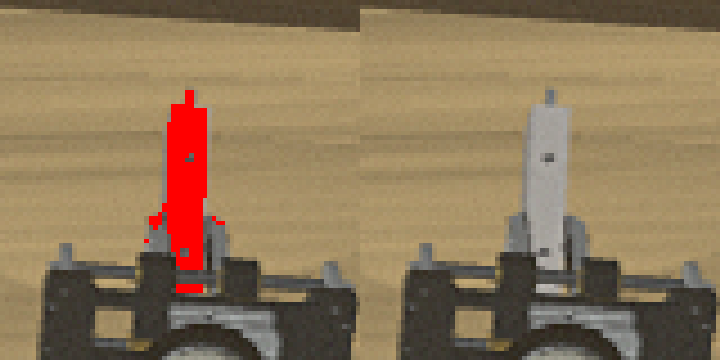

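View pics/m_scene.png

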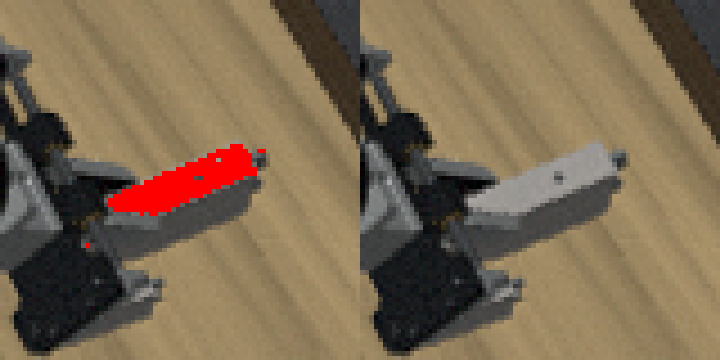

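Run:
```python
from h import *
from workcell import ctrl
d=dict(np.load("wrist4.npz")); im=d["img"]
cv2.imwrite("pics/wc4.png",cv2.resize(im[150:390,260:390],None,fx=2.5*1,fy=2.5,interpolation=cv2.INTER_CUBIC)[:,:,::-1])
# front portion y' in top/scene + upright front edges
for n in("top","scene"):
    e=dict(np.load(n+"4.npz"));P=cloud(e);hsv=cv2.cvtColor(e["img"],cv2.COLOR_RGB2HSV)
    a=P[...,:2]@bx;c=P[...,:2]@by
    m=(abs(P[...,2]-202.5)<12)&(a>485)&(a<533)&(abs(c+95)<25)&(hsv[...,1]<60)&(hsv[...,2]>110)
    X=plane_pts(e,m,202.5);l=X[:,:2]@bx;w=X[:,:2]@by
    print(n,"brk y'",w.mean().round(2),np.percentile(w,[1,99]).round(1),np.degrees(np.polyfit(l,w,1)[0]).round(2))
    for cy in(128.3,-96):
        # rows: edges of front face, intersect rays with plane x'=655.5
        K=e["intrinsics"]; m=(abs(a-655.5)<7)&(abs(c-cy)<25)&(P[...,2]>220)&(P[...,2]<340)
        v,u=np.nonzero(m)
        r=rot(e["rotation"]).apply(np.stack([(u-K[0,2])/K[0,0],-(v-K[1,2])/K[1,1],-np.ones(len(u))],-1))
        n3=np.r_[bx,0]; X=e["eye"]+r*((655.5-e["eye"]@n3)/(r@n3))[:,None]; w=X[:,:2]@by
        print("  upr",cy,"med",w.mean().round(2),np.percentile(w,[2,98]).round(1),"z",X[:,2].min().round(),X[:,2].max().round())
```

```text
top brk y' -93.95 [-105.8  -81.9] 0.92
  upr 128.3 med 128.4 [110.7 146.5] z 220.0 341.0
  upr -96 med -95.12 [-113.3  -77.3] z 220.0 345.0
scene brk y' -95.97 [-106.9  -84.6] -1.0
  upr 128.3 med 122.87 [101.9 144.5] z 221.0 349.0
  upr -96 med -101.01 [-120.3  -81.2] z 220.0 349.0
```

View pics/wc4.png

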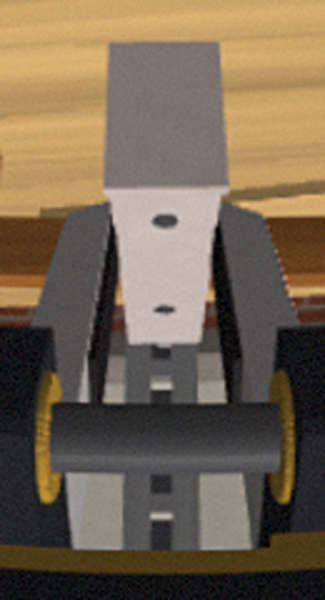

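```bash
cat >> h.py <<'E'
def tgt(gap,up,yp=-95.7,tilt=40.1,yaw=-6.0,zh=129.1,xf=655.5):
    """TCP with back edge gap mm short of plane, up mm above home"""
    rt=Rt(yaw,tilt); x=rt.apply([1,0,0]); b3=np.r_[bx,0]; y3=np.r_[by,0]
    return (xf-gap-65)*b3+yp*y3+np.array([0,0,zh+up+40])+19*x, rt
E
python3 - <<'E'
from h import *
state()
for gap in(22,): p,rt=tgt(gap,14.5); print(p.round(1)); delta(p,rt)
E
```

```text
t 6.28 tcp [ 470.  -144.9  168.8] yaw -5.9 tilt 40.15 roll 0.04 F [ 0.  -0.2 -4. ] Tq [ 0.16  0.83 -0.05] w 22.9 j [-0.72 -0.63  2.1   0.43  1.11 -2.27]
[ 567.6 -155.9  169.1]
linear cm [ 6.31 -0.09  7.52] twist [ 0.001  0.001 -0.002] rows 2.4 0.0
```

```bash
python3 -m creep '[{"linear":[0.3,0,0.4],"twist":[0,0,0]},{"linear":[1,0,1.2],"twist":[0,0,0]},{"linear":[2,-0.05,2.4],"twist":[0,0,0]},{"linear":[3,-0.05,3.6],"twist":[0,0,0]},{"linear":[4,-0.09,4.8],"twist":[0,0,0]},{"linear":[5,-0.09,6],"twist":[0,0,0]},{"linear":[5.8,-0.09,6.9],"twist":[0,0,0]},{"linear":[6.31,-0.09,7.52],"twist":[0,0,0]},{"linear":[6.31,-0.09,7.52],"twist":[0,0,0]},{"linear":[6.31,-0.09,7.52],"twist":[0,0,0]}]'
python3 - <<'E'
from h import *
from workcell import camera
state()
for n in("wrist","scene","top"):
    d=camera(n); cv2.imwrite(f"pics/{n}5.png",d["img"][:,:,::-1]);np.savez(f"{n}5.npz",**d)
    if n=="wrist": c=cv2.resize(d["img"][150:390,220:420],None,fx=2.4,fy=2.4,interpolation=cv2.INTER_CUBIC)
    if n=="scene": s=cv2.resize(d["img"][180:280,330:450],None,fx=5,fy=5,interpolation=cv2.INTER_CUBIC)
    if n=="top": t=cv2.resize(d["img"][90:220,330:430],None,fx=4.4,fy=4.4,interpolation=cv2.INTER_CUBIC)
for k,i in(("w",c),("s",s),("t",t)): cv2.imwrite(f"pics/{k}c5.png",i[:,:,::-1])
delta(*tgt(22,14.5))
E
```

```text
clock: 7.12
tool_pos: [567.6, -155.2, 168.5]
ee_rot: [0.905, 0.022, 0.421, -0.046]
contact_force: [-0.2, 0.6, -4.2]
gripper_width: 23.0
t 7.12 tcp [ 567.6 -155.2  168.5] yaw -5.83 tilt 40.08 roll 0.07 F [-0.2  0.6 -4.2] Tq [ 0.07  0.8  -0.03] w 23.0 j [-0.55 -0.36  1.94  0.36  0.94 -2.14]
linear cm [ 0.02 -0.01  0.04] twist [ 0.001  0.001 -0.002] rows 0.0 0.0
```

View pics/wc5.png

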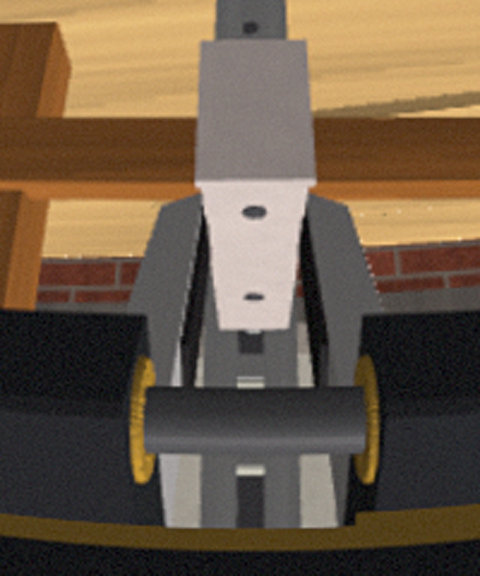

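View pics/sc5.png

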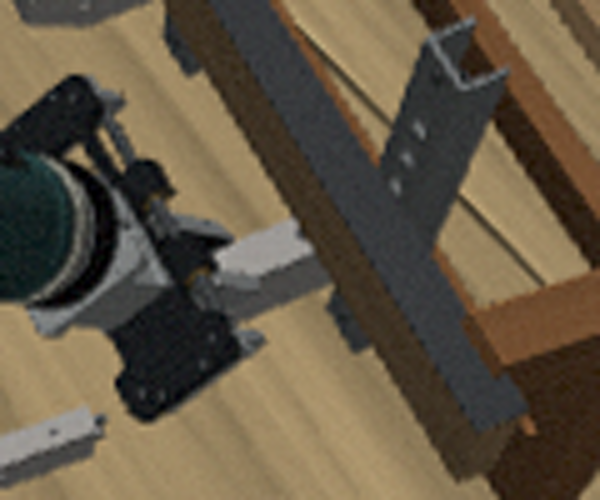

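View pics/tc5.png

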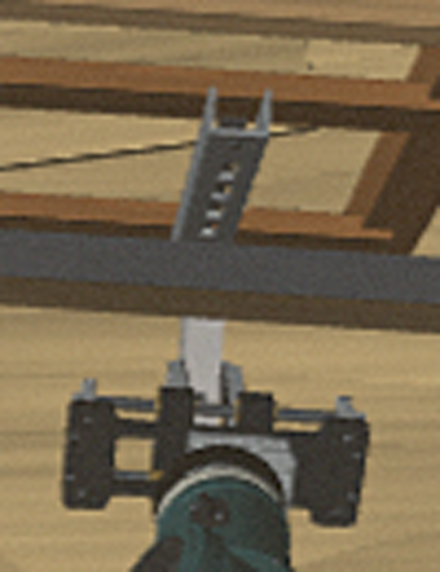

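In the wrist crop the slots are at column 251 against about 253.5 for the arm, so the arm needs roughly 1 mm more towards -y. The height matches. I'll insert part way and check the force.

```bash
python3 -m creep '[{"linear":[0,-0.1,0],"twist":[0,0,-0.002]},{"linear":[0.1,-0.12,0.15],"twist":[0,0,-0.002]},{"linear":[0.25,-0.12,0.3],"twist":[0,0,-0.002]},{"linear":[0.4,-0.12,0.45],"twist":[0,0,-0.002]},{"linear":[0.5,-0.12,0.6],"twist":[0,0,-0.002]},{"linear":[0.6,-0.12,0.75],"twist":[0,0,-0.002]},{"linear":[0.7,-0.12,0.9],"twist":[0,0,-0.002]},{"linear":[0.8,-0.12,1],"twist":[0,0,-0.002]},{"linear":[0.9,-0.12,1.1],"twist":[0,0,-0.002]},{"linear":[0.9,-0.12,1.1],"twist":[0,0,-0.002]}]'
python3 - <<'E'
from h import *
state()
delta(*tgt(8,14.5,-96.2)); delta(*tgt(-1,14.5,-96.2))
E
```

```text
clock: 8.1
tool_pos: [581.4, -158.4, 169.1]
ee_rot: [0.906, 0.022, 0.421, -0.047]
contact_force: [0.0, -0.1, -3.2]
gripper_width: 23.0
t 8.1 tcp [ 581.4 -158.4  169.1] yaw -5.97 tilt 40.13 roll -0.04 F [ 0.  -0.1 -3.2] Tq [ 0.08  0.77 -0.01] w 23.0 j [-0.54 -0.33  1.92  0.34  0.93 -2.12]
linear cm [0.   0.05 0.  ] twist [0.001 0.001 0.   ] rows 0.0 0.0
linear cm [0.58 0.05 0.69] twist [0.001 0.001 0.   ] rows 0.2 0.0
```

No contact with the claws about 8 mm past the front plane, so they are entering the slots. I'll go on to flush.

```bash
python3 -m creep '[{"linear":[0.05,0.03,0.06],"twist":[0,0,0]},{"linear":[0.1,0.05,0.12],"twist":[0,0,0]},{"linear":[0.17,0.05,0.2],"twist":[0,0,0]},{"linear":[0.24,0.05,0.28],"twist":[0,0,0]},{"linear":[0.3,0.05,0.36],"twist":[0,0,0]},{"linear":[0.36,0.05,0.43],"twist":[0,0,0]},{"linear":[0.42,0.05,0.5],"twist":[0,0,0]},{"linear":[0.47,0.05,0.56],"twist":[0,0,0]},{"linear":[0.52,0.05,0.62],"twist":[0,0,0]},{"linear":[0.52,0.05,0.62],"twist":[0,0,0]}]'
python3 - <<'E'
from h import *
state()
delta(*tgt(0,14.5,-96.2))
E
```

```text
clock: 8.93
tool_pos: [589.6, -158.7, 169.1]
ee_rot: [0.906, 0.022, 0.421, -0.047]
contact_force: [0.4, 0.2, -3.6]
gripper_width: 23.1
t 8.93 tcp [ 589.6 -158.7  169.1] yaw -5.97 tilt 40.13 roll -0.04 F [ 0.4  0.2 -3.6] Tq [0.11 0.81 0.02] w 23.1 j [-0.53 -0.31  1.91  0.34  0.92 -2.11]
linear cm [-0.01  0.   -0.01] twist [0.001 0.001 0.   ] rows 0.0 0.0
```

```bash
python3 -m creep '[{"linear":[0.03,0,0.04],"twist":[0,0,0]},{"linear":[0.06,0,0.07],"twist":[0,0,0]},{"linear":[0.09,0,0.11],"twist":[0,0,0]},{"linear":[0.12,0,0.15],"twist":[0,0,0]},{"linear":[0.15,0,0.18],"twist":[0,0,0]},{"linear":[0.15,0,0.18],"twist":[0,0,0]},{"linear":[0.15,0,0.18],"twist":[0,0,0]},{"linear":[0.15,0,0.18],"twist":[0,0,0]},{"linear":[0.15,0,0.18],"twist":[0,0,0]},{"linear":[0.15,0,0.18],"twist":[0,0,0]}]'
python3 - <<'E'
from h import *
state()
delta(*tgt(0,14.5,-96.2))
E
```

```text
clock: 9.77
tool_pos: [590.5, -158.9, 167.8]
ee_rot: [0.905, 0.021, 0.423, -0.047]
contact_force: [-6.7, -0.4, -2.5]
gripper_width: 22.8
t 9.77 tcp [ 590.5 -158.9  167.8] yaw -5.95 tilt 39.93 roll -0.06 F [-6.7 -0.4 -2.5] Tq [ 0.12  1.76 -0.09] w 22.8 j [-0.52 -0.3   1.9   0.34  0.92 -2.11]
linear cm [-0.17  0.01 -0.01] twist [ 0.001 -0.003  0.   ] rows 0.0 0.0
```

Contact at -6.7 N with the back edge flush, 13 mm above home. Next I'll lower it gradually.

```bash
python3 -m creep '[{"linear":[-0.03,0,-0.03],"twist":[0,0.003,0]},{"linear":[0.05,0,-0.1],"twist":[0,0.003,0]},{"linear":[0.13,0,-0.16],"twist":[0,0.003,0]},{"linear":[0.2,0,-0.22],"twist":[0,0.003,0]},{"linear":[0.28,0,-0.29],"twist":[0,0.003,0]},{"linear":[0.36,0,-0.35],"twist":[0,0.003,0]},{"linear":[0.43,0,-0.42],"twist":[0,0.003,0]},{"linear":[0.5,0,-0.48],"twist":[0,0.003,0]},{"linear":[0.5,0,-0.48],"twist":[0,0.003,0]},{"linear":[0.5,0,-0.48],"twist":[0,0.003,0]}]'
python3 - <<'E'
from h import *
state()
delta(*tgt(0,0,-96.2))
E
```

```text
clock: 10.6
tool_pos: [590.0, -159.1, 163.1]
ee_rot: [0.905, 0.021, 0.423, -0.047]
contact_force: [-11.8, 1.8, 6.1]
gripper_width: 23.2
t 10.6 tcp [ 590.  -159.1  163.1] yaw -5.92 tilt 39.85 roll -0.15 F [-11.8   1.8   6.1] Tq [0.25 1.35 0.11] w 23.2 j [-0.52 -0.3   1.91  0.34  0.91 -2.12]
linear cm [ 0.62  0.03 -0.59] twist [ 0.003 -0.004  0.001] rows 0.2 0.0
```

```bash
python3 -m creep '[{"linear":[-0.04,0,-0.05],"twist":[0,-0.003,0]},{"linear":[0.03,0,-0.11],"twist":[0,-0.003,0]},{"linear":[0.1,0,-0.17],"twist":[0,-0.003,0]},{"linear":[0.17,0,-0.23],"twist":[0,-0.003,0]},{"linear":[0.23,0,-0.28],"twist":[0,-0.003,0]},{"linear":[0.3,0,-0.33],"twist":[0,-0.003,0]},{"linear":[0.34,0,-0.37],"twist":[0,-0.003,0]},{"linear":[0.34,0,-0.37],"twist":[0,-0.003,0]},{"linear":[0.34,0,-0.37],"twist":[0,-0.003,0]},{"linear":[0.34,0,-0.37],"twist":[0,-0.003,0]}]'
python3 - <<'E'
from h import *
state()
delta(*tgt(0,0,-96.2))
E
```

```text
clock: 11.43
tool_pos: [588.9, -159.3, 160.3]
ee_rot: [0.905, 0.02, 0.422, -0.047]
contact_force: [-16.2, 1.3, 9.0]
gripper_width: 22.9
t 11.43 tcp [ 588.9 -159.3  160.3] yaw -5.88 tilt 40.08 roll -0.26 F [-16.2   1.3   9. ] Tq [0.27 1.59 0.1 ] w 22.9 j [-0.53 -0.3   1.92  0.34  0.9  -2.12]
linear cm [ 0.46  0.07 -0.34] twist [ 0.004 -0.     0.002] rows 0.1 0.0
```

The sideways force is rising (-16 N), so I'll look before going further.

Run:
```python
from h import *
from workcell import camera
for n in("wrist","scene"):
    d=camera(n); cv2.imwrite(f"pics/{n}6.png",d["img"][:,:,::-1]);np.savez(f"{n}6.npz",**d)
    if n=="wrist": c=cv2.resize(d["img"][100:390,180:460],None,fx=2,fy=2,interpolation=cv2.INTER_CUBIC)
    if n=="scene": s=cv2.resize(d["img"][170:280,320:450],None,fx=5,fy=5,interpolation=cv2.INTER_CUBIC)
for k,i in(("w",c),("s",s)): cv2.imwrite(f"pics/{k}c6.png",i[:,:,::-1])
```

```text
(no output)
```

View pics/wc6.png

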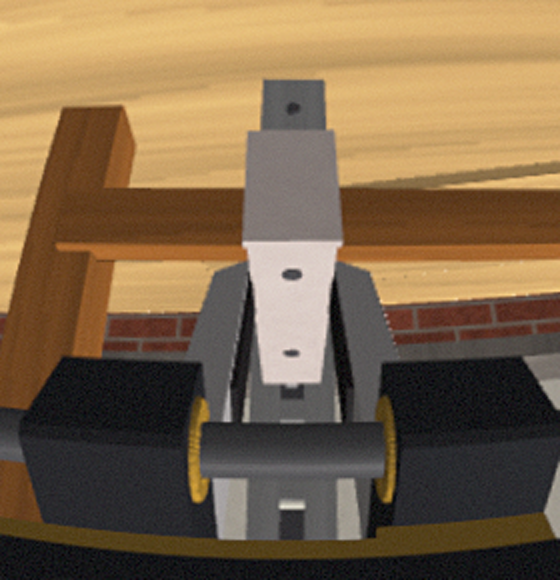

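View pics/sc6.png

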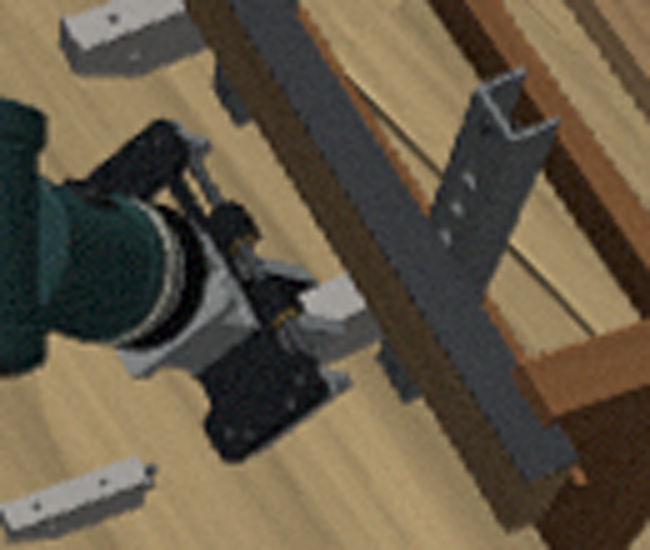

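Nothing else is touching. The -x push is consistent with the sprung roller acting on the barbs. I'll press on down.

```bash
python3 -m creep '[{"linear":[0.05,0,-0.08],"twist":[0,0,0]},{"linear":[0.13,0,-0.15],"twist":[0,0,0]},{"linear":[0.2,0,-0.2],"twist":[0,0,0]},{"linear":[0.27,0,-0.26],"twist":[0,0,0]},{"linear":[0.33,0,-0.31],"twist":[0,0,0]},{"linear":[0.4,0,-0.36],"twist":[0,0,0]},{"linear":[0.44,0,-0.4],"twist":[0,0,0]},{"linear":[0.44,0,-0.4],"twist":[0,0,0]},{"linear":[0.44,0,-0.4],"twist":[0,0,0]},{"linear":[0.44,0,-0.4],"twist":[0,0,0]}]'
python3 - <<'E'
from h import *
state()
delta(*tgt(0,0,-96.2))
E
```

```text
clock: 12.37
tool_pos: [588.3, -159.5, 158.9]
ee_rot: [0.906, 0.018, 0.42, -0.047]
contact_force: [-27.3, 3.6, 16.9]
gripper_width: 22.8
t 12.37 tcp [ 588.3 -159.5  158.9] yaw -5.8 tilt 40.23 roll -0.42 F [-27.3   3.6  16.9] Tq [0.47 2.08 0.21] w 22.8 j [-0.53 -0.31  1.93  0.34  0.89 -2.13]
linear cm [ 0.39  0.1  -0.2 ] twist [0.007 0.002 0.003] rows 0.1 0.1
```

The force along -x is growing faster than the downward motion. I'll measure the arm's pitch in the wrist depth image before pressing harder.

```bash
cat >> h.py <<'E'
def wcloud(d):
    K=d["intrinsics"];z=d["range_z"].astype(float);h,w=z.shape
    u,v=np.meshgrid(np.arange(w),np.arange(h)); a=(u-K[0,2])/K[0,0]; b=(v-K[1,2])/K[1,1]; r=np.hypot(a,b)+1e-9
    t=np.tan(np.minimum(r,1.5))/r
    p=np.stack([a*t*z,-b*t*z,-z],-1)
    P=rot(d["rotation"]).apply(p.reshape(-1,3)).reshape(h,w,3)+d["eye"]; P[z<=0]=np.nan
    return P
def wmeas(d):
    P=wcloud(d);hsv=cv2.cvtColor(d["img"],cv2.COLOR_RGB2HSV)
    m=(hsv[...,1]<45)&(hsv[...,2]>120); m[:, :285]=0;m[:,365:]=0;m[:150]=0;m[295:]=0
    top=m&(hsv[...,2]>185); end=m&(hsv[...,2]<175)
    for n,k in(("top",top),("end",end)):
        k=cv2.erode(k.astype(np.uint8),np.ones((5,5)))>0
        q=P[k]
        if len(q)<20: print(n,len(q)); continue
        c=q.mean(0);N=np.linalg.svd(q-c)[2][2]
        l=np.array([N[:2]@bx,N[:2]@by,N[2]]); l*=np.sign(l[2] if n=="top" else -l[0])
        print(n,len(q),"c x'y'z",(c[:2]@bx).round(1),(c[:2]@by).round(1),c[2].round(1),"normal frame",l.round(3))
E
python3 - <<'E'
from h import *
from workcell import camera
for f in("wrist4","wrist5","wrist6"): print(f); wmeas(dict(np.load(f+".npz")))
d=camera("wrist"); np.savez("wrist7.npz",**d); print(7); wmeas(d); state()
E
```

```text
wrist4Traceback (most recent call last):
  File "<stdin>", line 3, in <module>
  File "h.py", line 58, in wmeas
    c=q.mean(0);N=np.linalg.svd(q-c)[2][2]
                  ~~~~~~~~~~~~~^^^^^
    u, s, vh = gufunc(a, signature=signature)
               ~~~~~~^^^^^^^^^^^^^^^^^^^^^^^^
    raise LinAlgError("SVD did not converge")
numpy.linalg.LinAlgError: SVD did not converge
```

```bash
sed -i 's/        q=P\[k\]$/        q=P[k]; q=q[np.isfinite(q).all(1)]; q=q[(abs(q-np.median(q,0))<60).all(1)] if len(q) else q/' h.py
python3 - <<'E'
from h import *
from workcell import camera
for f in("wrist4","wrist5","wrist6"): print(f); wmeas(dict(np.load(f+".npz")))
d=camera("wrist"); np.savez("wrist7.npz",**d); print(7); wmeas(d); state()
E
```

```text
wrist4
top 1403 c x'y'z 464.4 -95.9 202.2 normal frame [0.017 0.014 1.   ]
end 652 c x'y'z 409.6 -95.5 193.2 normal frame [-1.     0.003  0.016]
wrist5
top 1484 c x'y'z 562.5 -96.1 202.6 normal frame [0.028 0.008 1.   ]
end 2262 c x'y'z 508.1 -96.2 194.9 normal frame [-1.     0.001  0.017]
wrist6
top 1782 c x'y'z 582.1 -97.7 195.0 normal frame [-0.015  0.042  0.999]
end 2113 c x'y'z 529.9 -97.9 184.7 normal frame [-0.999 -0.001 -0.033]
7
top 1832 c x'y'z 581.0 -98.0 193.7 normal frame [-0.034  0.02   0.999]
end 2042 c x'y'z 529.4 -98.4 182.5 normal frame [-0.999 -0.005 -0.049]
t 12.42 tcp [ 588.3 -159.5  158.9] yaw -5.8 tilt 40.24 roll -0.43 F [-27.5   4.3  16.6] Tq [0.52 2.09 0.31] w 23.1 j [-0.53 -0.31  1.93  0.34  0.89 -2.13]
```

The depth measurement shows the held arm pitching outer end down (normal -0.034 against +0.02 before) because I push 65 mm out, and y' has drifted to -98. The claws are hooked and resting on the rollers. A better press is from above, near the back edge. I'll unload, recentre and release.

```bash
python3 -m creep '[{"linear":[-0.05,0.03,0.03],"twist":[0.002,0,0]},{"linear":[-0.1,0.06,0.06],"twist":[0.004,0,0]},{"linear":[-0.15,0.1,0.1],"twist":[0.007,0,0.003]},{"linear":[-0.2,0.15,0.14],"twist":[0.007,0,0.003]},{"linear":[-0.23,0.15,0.17],"twist":[0.007,0,0.003]},{"linear":[-0.23,0.15,0.17],"twist":[0.007,0,0.003]},{"linear":[-0.23,0.15,0.17],"twist":[0.007,0,0.003]},{"linear":[-0.23,0.15,0.17],"twist":[0.007,0,0.003]},{"linear":[-0.23,0.15,0.17],"twist":[0.007,0,0.003]},{"linear":[-0.23,0.15,0.17],"twist":[0.007,0,0.003]}]'
python3 - <<'E'
from h import *
from workcell import camera
state(); d=camera("wrist"); np.savez("wrist8.npz",**d); wmeas(d)
E
```

```text
clock: 13.25
tool_pos: [588.7, -158.3, 161.9]
ee_rot: [0.906, 0.022, 0.42, -0.048]
contact_force: [3.5, -2.0, -2.5]
gripper_width: 22.9
t 13.25 tcp [ 588.7 -158.3  161.9] yaw -6.03 tilt 40.28 roll -0.05 F [ 3.5 -2.  -2.5] Tq [-0.36 -0.02 -0.42] w 22.9 j [-0.53 -0.31  1.92  0.34  0.9  -2.12]
top 1638 c x'y'z 582.2 -97.1 196.4 normal frame [0.002 0.016 1.   ]
end 2184 c x'y'z 529.6 -96.5 186.9 normal frame [-1.     0.012 -0.015]
```

Unloaded, nearly level, and about 7 mm above home, so the barbs are on the rollers. Releasing.

```bash
python3 -m creep '[{"linear":[0,0,0],"twist":[0,0,0]},{"linear":[0,0,0],"twist":[0,0,0]},{"linear":[0,0,0],"twist":[0,0,0]},{"linear":[0,0,0],"twist":[0,0,0]},{"linear":[0,0,0],"twist":[0,0,0]},{"linear":[0,0,0],"twist":[0,0,0]},{"linear":[0,0,0],"twist":[0,0,0]},{"linear":[0,0,0],"twist":[0,0,0]},{"linear":[0,0,0],"twist":[0,0,0]},{"linear":[0,0,0],"twist":[0,0,0]}]' 0.5 30
python3 - <<'E'
from h import *
from workcell import camera
state(); d=camera("wrist"); np.savez("wrist9.npz",**d); wmeas(d); cv2.imwrite("pics/w9.png",d["img"][:,:,::-1])
E
```

```text
clock: 14.13
tool_pos: [588.7, -158.3, 161.9]
ee_rot: [0.906, 0.022, 0.42, -0.048]
contact_force: [0.3, 1.2, -0.0]
gripper_width: 47.1
t 14.13 tcp [ 588.7 -158.3  161.9] yaw -6.02 tilt 40.29 roll -0.05 F [ 0.3  1.2 -0. ] Tq [ 0.04  0.26 -0.04] w 47.1 j [-0.53 -0.31  1.92  0.34  0.9  -2.12]
top 1919 c x'y'z 579.4 -97.4 193.7 normal frame [-0.036  0.012  0.999]
end 1982 c x'y'z 529.1 -97.2 182.6 normal frame [-0.999  0.004 -0.048]
```

View pics/w9.png

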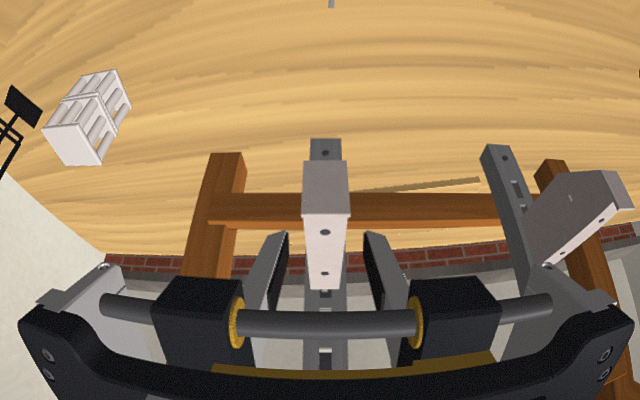

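It hangs on the rollers with a slight outer-end droop, as expected. Now I'll retreat along the tool axis, then lean to 50° and shut the fingers so their tips can press on the top near the back edge with clearance to the fascia.

```bash
python3 -m creep '[{"linear":[-0.4,0,0],"twist":[0,0,0]},{"linear":[-1.2,0,0],"twist":[0,0,0]},{"linear":[-2.4,0,0],"twist":[0,0,0]},{"linear":[-3.8,0,0],"twist":[0,0,0]},{"linear":[-5.2,0,0],"twist":[0,0,0]},{"linear":[-6.6,0,0],"twist":[0,0,0]},{"linear":[-7.8,0,0],"twist":[0,0,0]},{"linear":[-8.5,0,0],"twist":[0,-0.02,0]},{"linear":[-8.5,0,0],"twist":[0,-0.08,0]},{"linear":[-8.5,0,0],"twist":[0,-0.14,0]}]'
python3 - <<'E'
from h import *
state()
rt=Rt(-6,50)
def T(xp,yp,z): return np.r_[xp*bx+yp*by,z]
delta(T(590,-96.8,226),rt); delta(T(638,-96.8,216),rt)
E
```

```text
clock: 15.02
tool_pos: [534.6, -152.9, 230.2]
ee_rot: [0.934, 0.017, 0.352, -0.05]
contact_force: [-0.3, -0.6, -0.7]
gripper_width: 47.2
t 15.02 tcp [ 534.6 -152.9  230.2] yaw -6.0 tilt 48.68 roll -0.21 F [-0.3 -0.6 -0.7] Tq [ 0.05  0.37 -0.03] w 47.2 j [-0.67 -0.57  2.03  0.5   0.98 -2.27]
linear cm [ 3.46 -0.06  2.48] twist [ 0.003 -0.023  0.002] rows 1.0 0.2
linear cm [ 7.72 -0.06  4.9 ] twist [ 0.003 -0.023  0.002] rows 2.2 0.2
```

```bash
python3 -m creep '[{"linear":[0,0,0],"twist":[0,-0.023,0]},{"linear":[0.3,0,0.2],"twist":[0,-0.023,0]},{"linear":[0.8,-0.06,0.6],"twist":[0,-0.023,0]},{"linear":[1.5,-0.06,1.1],"twist":[0,-0.023,0]},{"linear":[2.3,-0.06,1.7],"twist":[0,-0.023,0]},{"linear":[3.2,-0.06,2.3],"twist":[0,-0.023,0]},{"linear":[3.46,-0.06,2.48],"twist":[0,-0.023,0]},{"linear":[3.46,-0.06,2.48],"twist":[0,-0.023,0]},{"linear":[3.46,-0.06,2.48],"twist":[0,-0.023,0]},{"linear":[3.46,-0.06,2.48],"twist":[0,-0.023,0]}]' 0 30
python3 - <<'E'
from h import *
from workcell import camera
state(); d=camera("wrist"); np.savez("wrist10.npz",**d); wmeas(d); cv2.imwrite("pics/w10.png",d["img"][:,:,::-1])
rt=Rt(-6,50)
def T(xp,yp,z): return np.r_[xp*bx+yp*by,z]
delta(T(638,-96.8,216),rt)
E
```

```text
clock: 15.85
tool_pos: [576.8, -157.8, 226.0]
ee_rot: [0.938, 0.016, 0.342, -0.05]
contact_force: [0.7, 0.9, -0.6]
gripper_width: 0.3
t 15.85 tcp [ 576.8 -157.8  226. ] yaw -5.98 tilt 49.98 roll -0.2 F [ 0.7  0.9 -0.6] Tq [0.04 0.37 0.01] w 0.3 j [-0.61 -0.47  1.99  0.5   0.87 -2.25]
top 1387 c x'y'z 586.2 -97.5 193.9 normal frame [-0.045  0.013  0.999]
end 92 c x'y'z 1768.4 -229.9 -149.8 normal frame [-0.006  0.007 -1.   ]
linear cm [ 4.33 -0.01  2.31] twist [ 0.003 -0.     0.002] rows 1.2 0.0
```

View pics/w10.png

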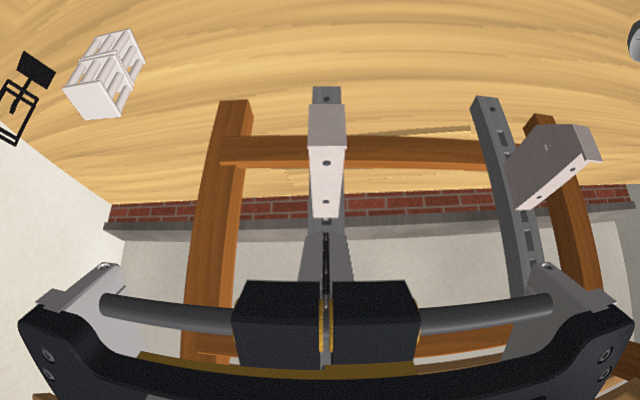

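The shut fingers (column 326) are lined up over the arm (326,180). Moving in over its back end.

```bash
python3 -m creep '[{"linear":[0.2,0,0.1],"twist":[0.003,0,0]},{"linear":[0.7,0,0.35],"twist":[0.003,0,0]},{"linear":[1.4,0,0.7],"twist":[0.003,0,0]},{"linear":[2.1,0,1.1],"twist":[0.003,0,0]},{"linear":[2.8,0,1.5],"twist":[0.003,0,0]},{"linear":[3.5,0,1.9],"twist":[0.003,0,0]},{"linear":[4,0,2.15],"twist":[0.003,0,0]},{"linear":[4.33,0,2.31],"twist":[0.003,0,0]},{"linear":[4.33,0,2.31],"twist":[0.003,0,0]},{"linear":[4.33,0,2.31],"twist":[0.003,0,0]}]'
python3 - <<'E'
from h import *
state()
def T(xp,yp,z): return np.r_[xp*bx+yp*by,z]
delta(T(638,-96.8,200),Rt(-6,50))
E
```

```text
clock: 16.73
tool_pos: [624.5, -162.7, 215.5]
ee_rot: [0.938, 0.018, 0.342, -0.05]
contact_force: [-0.5, 0.2, -0.2]
gripper_width: 0.8
t 16.73 tcp [ 624.5 -162.7  215.5] yaw -6.08 tilt 49.96 roll -0.07 F [-0.5  0.2 -0.2] Tq [ 0.09  0.3  -0.06] w 0.8 j [-0.54 -0.34  1.93  0.47  0.78 -2.21]
linear cm [ 0.99 -0.02 -1.2 ] twist [-0.    -0.001  0.002] rows 0.4 0.0
```

Clear. Descending to touch.

```bash
python3 -m creep '[{"linear":[0.15,0,-0.15],"twist":[0,0,0]},{"linear":[0.3,0,-0.33],"twist":[0,0,0]},{"linear":[0.45,0,-0.5],"twist":[0,0,0]},{"linear":[0.55,0,-0.63],"twist":[0,0,0]},{"linear":[0.65,0,-0.76],"twist":[0,0,0]},{"linear":[0.72,0,-0.85],"twist":[0,0,0]},{"linear":[0.8,0,-0.95],"twist":[0,0,0]},{"linear":[0.86,0,-1.03],"twist":[0,0,0]},{"linear":[0.86,0,-1.03],"twist":[0,0,0]},{"linear":[0.86,0,-1.03],"twist":[0,0,0]}]'
python3 - <<'E'
from h import *
state()
E
```

```text
clock: 17.57
tool_pos: [624.5, -162.8, 202.1]
ee_rot: [0.938, 0.018, 0.342, -0.05]
contact_force: [-0.5, -0.2, 0.5]
gripper_width: 0.3
t 17.57 tcp [ 624.5 -162.8  202.1] yaw -6.09 tilt 49.96 roll -0.06 F [-0.5 -0.2  0.5] Tq [0.07 0.38 0.03] w 0.3 j [-0.54 -0.33  1.95  0.49  0.76 -2.23]
```

```bash
python3 -m creep '[{"linear":[0.06,0,-0.08],"twist":[0,0,0]},{"linear":[0.13,0,-0.15],"twist":[0,0,0]},{"linear":[0.19,0,-0.23],"twist":[0,0,0]},{"linear":[0.26,0,-0.31],"twist":[0,0,0]},{"linear":[0.32,0,-0.38],"twist":[0,0,0]},{"linear":[0.39,0,-0.46],"twist":[0,0,0]},{"linear":[0.45,0,-0.54],"twist":[0,0,0]},{"linear":[0.51,0,-0.61],"twist":[0,0,0]},{"linear":[0.51,0,-0.61],"twist":[0,0,0]},{"linear":[0.51,0,-0.61],"twist":[0,0,0]}]'
python3 - <<'E'
from h import *
state()
E
```

```text
clock: 18.4
tool_pos: [624.4, -162.7, 194.0]
ee_rot: [0.938, 0.018, 0.342, -0.05]
contact_force: [-0.1, 0.5, 0.1]
gripper_width: 0.2
t 18.4 tcp [ 624.4 -162.7  194. ] yaw -6.08 tilt 49.95 roll -0.06 F [-0.1  0.5  0.1] Tq [ 0.09  0.36 -0.03] w 0.2 j [-0.54 -0.32  1.96  0.49  0.74 -2.24]
```

No contact yet although the tip is at z=194, so I'll look.

Run:
```python
from h import *
from workcell import camera
state(); d=camera("wrist"); np.savez("wrist11.npz",**d); wmeas(d)
cv2.imwrite("pics/w11.png",cv2.resize(d["img"][40:360,170:480],None,fx=1.8,fy=1.8,interpolation=cv2.INTER_CUBIC)[:,:,::-1])
d=camera("scene"); cv2.imwrite("pics/s11.png",cv2.resize(d["img"][150:290,310:460],None,fx=4.2,fy=4.2,interpolation=cv2.INTER_CUBIC)[:,:,::-1])
```

```text
t 18.4 tcp [ 624.4 -162.7  194. ] yaw -6.08 tilt 49.95 roll -0.06 F [-0.1  0.5  0.1] Tq [ 0.09  0.36 -0.03] w 0.2 j [-0.54 -0.32  1.96  0.49  0.74 -2.24]
top 2425 c x'y'z 581.6 -97.4 193.7 normal frame [-0.046  0.014  0.999]
end 107 c x'y'z 1775.9 -239.3 -149.7 normal frame [-0.003  0.002  1.   ]
```

View pics/w11.png

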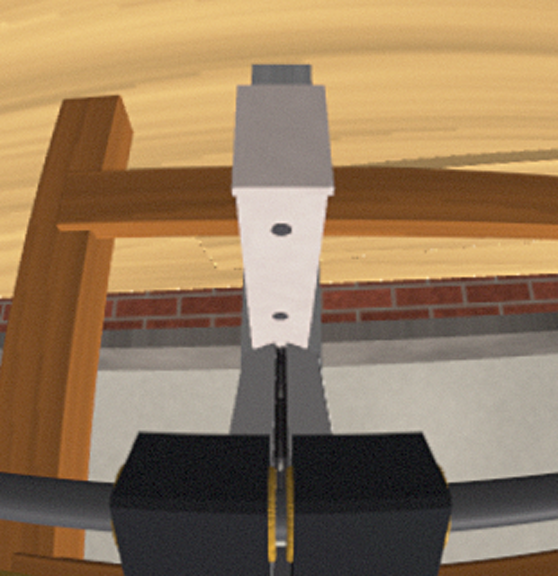

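View pics/s11.png

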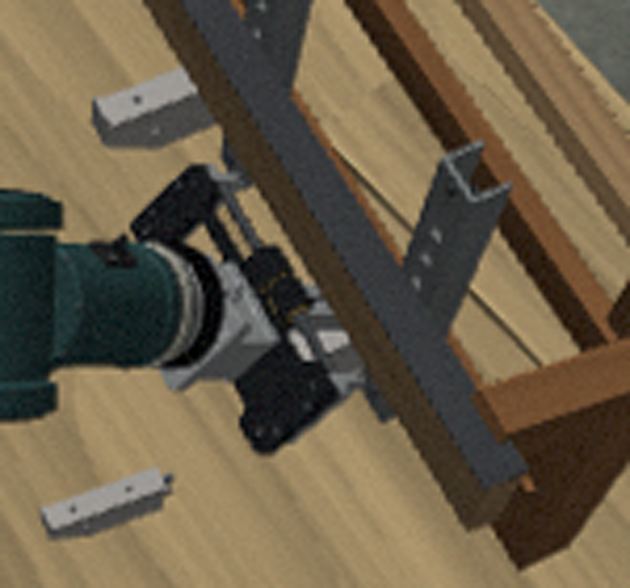

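The fingertips are visually at the arm's back end (280,345). I'll continue down gently while watching the force.

```bash
python3 -m creep '[{"linear":[0.03,0,-0.04],"twist":[0,0,0]},{"linear":[0.06,0,-0.08],"twist":[0,0,0]},{"linear":[0.1,0,-0.11],"twist":[0,0,0]},{"linear":[0.13,0,-0.15],"twist":[0,0,0]},{"linear":[0.16,0,-0.19],"twist":[0,0,0]},{"linear":[0.19,0,-0.23],"twist":[0,0,0]},{"linear":[0.23,0,-0.27],"twist":[0,0,0]},{"linear":[0.26,0,-0.31],"twist":[0,0,0]},{"linear":[0.26,0,-0.31],"twist":[0,0,0]},{"linear":[0.26,0,-0.31],"twist":[0,0,0]}]'
python3 - <<'E'
from h import *
state()
E
```

```text
clock: 19.33
tool_pos: [624.5, -162.8, 190.1]
ee_rot: [0.938, 0.018, 0.342, -0.05]
contact_force: [0.4, 0.3, 0.5]
gripper_width: 0.7
t 19.33 tcp [ 624.5 -162.8  190.1] yaw -6.08 tilt 49.96 roll -0.06 F [0.4 0.3 0.5] Tq [ 0.07  0.35 -0.04] w 0.7 j [-0.54 -0.32  1.97  0.5   0.74 -2.25]
```

Run:
```python
from h import *
from workcell import camera
d=camera("wrist"); np.savez("wrist12.npz",**d); wmeas(d)
P=wcloud(d); 
for v in range(80,245,10):
    p=P[v,326]; print(v,d["img"][v,326],(p[:2]@bx).round(1),(p[:2]@by).round(1),p[2].round(1))
cv2.imwrite("pics/w12.png",cv2.resize(d["img"][170:290,270:390],None,fx=5,fy=5,interpolation=cv2.INTER_CUBIC)[:,:,::-1])
```

```text
top 2496 c x'y'z 575.3 -97.4 193.7 normal frame [-0.025  0.016  1.   ]
end 114 c x'y'z 1771.9 -242.1 -149.6 normal frame [-0.008  0.001  1.   ]
80 [104 104 102] 656.2 -97.3 20.9
90 [68 65 66] 654.9 -97.3 37.7
100 [140 131 126] 530.4 -97.2 168.3
110 [142 131 127] 529.4 -97.2 175.5
120 [137 131 124] 530.0 -97.2 181.1
130 [146 136 130] 529.3 -97.2 187.4
140 [142 130 125] 529.0 -97.2 193.0
150 [138 128 126] 528.3 -97.2 198.6
160 [222 210 203] 547.4 -97.2 191.7
170 [161 150 146] 555.8 -97.2 192.4
180 [225 212 208] 565.8 -97.2 192.7
190 [226 210 206] 576.1 -97.2 193.6
200 [222 210 204] 588.5 -97.2 194.0
210 [225 210 205] 602.3 -97.2 194.7
220 [79 77 79] 617.4 -97.2 195.8
230 [229 216 206] 636.5 -97.2 196.4
240 [46 45 43] 594.3 -97.2 217.1
```

View pics/w12.png

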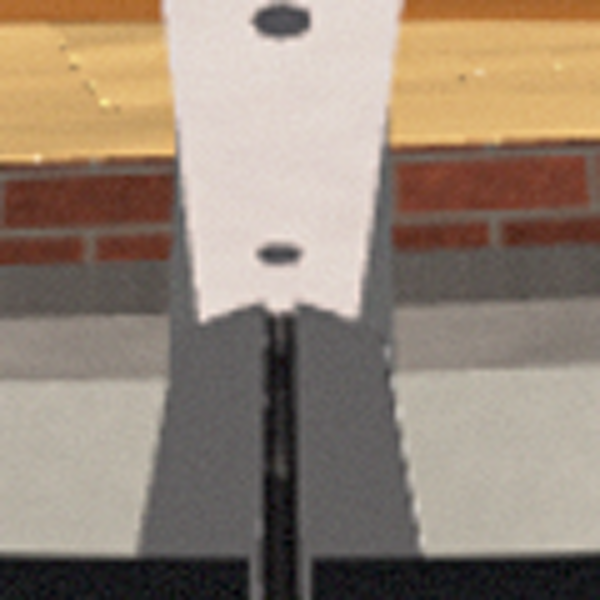

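Run:
```python
from h import *
from workcell import ctrl
d=dict(np.load("wrist12.npz")); P=wcloud(d); o=ctrl.observe(); T=rot(o["ee_rot"])
for (u,v) in [(318,233),(322,232),(322,236),(318,240),(332,236),(336,240),(326,236),(326,240),(318,260),(326,270),(312,270),(341,268)]:
    p=P[v,u]; print(u,v,d["img"][v,u],"frame",(p[:2]@bx).round(1),(p[:2]@by).round(1),p[2].round(1),"tool",T.inv().apply(p-o["tool_pos"]).round(1))
```

```text
318 233 [94 96 93] frame 598.5 -102.0 211.4 tool [-43.9  -5.4  -9.3]
322 232 [83 81 80] frame 599.1 -99.6 210.5 tool [-43.   -3.   -9.5]
322 236 [88 84 89] frame 595.0 -99.5 214.4 tool [-48.5  -3.   -9.2]
318 240 [99 99 95] frame 590.2 -101.7 218.3 tool [-54.8  -5.2  -9.3]
332 236 [99 97 96] frame 596.0 -93.6 214.1 tool [-47.6   2.9  -8.8]
336 240 [98 94 93] frame 589.9 -91.5 218.4 tool [-55.1   5.1  -9.4]
326 236 [74 69 68] frame 600.8 -97.2 212.5 tool [-43.   -0.6  -6.9]
326 240 [46 45 43] frame 594.3 -97.2 217.1 tool [-50.8  -0.6  -7.6]
318 260 [96 95 94] frame 571.2 -101.1 234.6 tool [-79.7  -4.6  -9. ]
326 270 [24 28 33] frame 564.9 -97.2 241.0 tool [-88.7  -0.7  -8.2]
312 270 [97 96 93] frame 562.0 -103.6 241.6 tool [-91.3  -7.2  -9.6]
341 268 [97 97 96] frame 564.1 -90.1 240.2 tool [-88.8   6.4  -9.3]
```

Run:
```python
from h import *
# pose from camera rotation: tool = eye/rot known offsets
Rc=np.array([[0,.27,-.9625],[1,0,0],[0,-.9625,-.27]]);
for f,cols in(("wrist5",(290,298,352,358)),("wrist9",(262,275,378,390)),("wrist10",(314,322,326,330,338)),("wrist12",(314,322,326,330,338))):
    d=dict(np.load(f+".npz")); P=wcloud(d)
    Q=(P-d["eye"]); 
    M=rot(d["rotation"]).as_matrix(); U,_,V=np.linalg.svd(Rc);Rc2=U@V
    T=M@Rc2.T  # world<-tool
    q=Q@T+[-218,-1,-78.5]
    for c in cols:
        col=q[:,c]; k=[v for v in range(200,300) if -14<col[v,2]<14 and -70<col[v,0]<20 and abs(col[v,1])<40]
        if k: print(f,c,"rows",k[0],k[-1],"first",col[k[0]].round(1),"last",col[k[-1]].round(1), "min|max x",max(col[v,0] for v in k).round(1))
```

```text
wrist5 290 rows 234 251 first [-45.9 -22.3  -9.4] last [-70.  -19.7  -9.4] min|max x -45.9
wrist5 298 rows 232 251 first [-42.2 -17.8  -9.2] last [-69.8 -15.5  -9.3] min|max x -42.2
wrist5 352 rows 232 251 first [-42.9  15.1  -9.5] last [-69.6  13.   -9.2] min|max x -42.9
wrist5 358 rows 233 251 first [-45.2  18.5  -9.8] last [-69.5  16.2  -9.1] min|max x -45.2
wrist9 262 rows 247 251 first [-65.6 -35.7  -9.4] last [-70.  -34.9  -9.1] min|max x -65.6
wrist9 275 rows 233 251 first [-43.9 -31.8  -9.1] last [-69.2 -27.9  -8.9] min|max x -43.9
wrist9 378 rows 233 250 first [-44.4  30.9  -9.3] last [-69.   27.   -9.3] min|max x -44.4
wrist9 390 rows 248 251 first [-67.   33.9  -9.4] last [-69.2  33.6  -8.7] min|max x -67.0
wrist10 314 rows 233 252 first [-44.3  -8.   -9.5] last [-69.9  -7.1  -8.8] min|max x -44.3
wrist10 322 rows 231 253 first [-41.2  -3.2  -9.6] last [-68.   -2.9  -7.4] min|max x -41.1
wrist10 326 rows 233 253 first [-40.8  -0.7  -8.1] last [-69.6  -0.8  -8.1] min|max x -40.8
wrist10 330 rows 231 252 first [-39.4   1.8  -8.9] last [-69.8   1.3  -8.8] min|max x -39.4
wrist10 338 rows 233 250 first [-45.1   6.5  -9.8] last [-69.4   5.6  -9.8] min|max x -45.1
wrist12 314 rows 216 250 first [-24.2  -8.6 -13.5] last [-68.9  -7.1  -9.5] min|max x -1.3
wrist12 322 rows 216 254 first [-24.1  -3.3 -13.5] last [-69.9  -2.9  -7.7] min|max x -4.6
wrist12 326 rows 216 254 first [-24.3  -0.7 -13.6] last [-69.1  -0.8  -7.3] min|max x -1.5
wrist12 330 rows 216 250 first [-24.    1.9 -13.5] last [-68.6   1.4  -9.4] min|max x -5.9
wrist12 338 rows 216 252 first [-23.5   7.3 -13.3] last [-69.4   5.6  -8.6] min|max x -3.3
```

In wrist depth the visible fingers seem to end about 40 mm behind the TCP. I'll cross-check with the scene and top images from the start, when the tool pointed down with the TCP at z=166.

Run:
```python
from h import *
from workcell import camera,ctrl
for n in("scene0","top0"):
    d=dict(np.load(n+".npz")); P=cloud(d)
    m=(abs(P[...,0]-192)<70)&(abs(P[...,1]-515)<70)&(P[...,2]>110)&(P[...,2]<300)
    q=P[m]; print(n,len(q), np.sort(q[:,2])[:20].round(0))
d=camera("scene"); P=cloud(d); o=ctrl.observe(); T=rot(o["ee_rot"])
q=(P-o["tool_pos"])@T.as_matrix()
m=(abs(q[...,1])<16)&(abs(q[...,2])<14)&(q[...,0]>-75)&(q[...,0]<10)
vu=np.argwhere(m); print(len(vu)); 
for v,u in vu[::max(1,len(vu)//40)]: print(u,v,q[v,u].round(0),d["img"][v,u])
s=dict(np.load("scene0.npz")); cv2.imwrite("pics/s0c.png",cv2.resize(s["img"][60:150,110:220],None,fx=6,fy=6,interpolation=cv2.INTER_CUBIC)[:,:,::-1])
```

```text
scene0 122 [202. 213. 214. 215. 217. 218. 218. 218. 219. 220. 221. 221. 221. 221.
 222. 224. 224. 224. 225. 225.]
top0 0 []
10
389 227 [-74. -13.   1.] [66 71 69]
390 227 [-71. -14.   2.] [63 64 62]
389 228 [-72. -14.  -1.] [67 68 67]
390 228 [-64. -13.  -3.] [75 77 78]
391 228 [-60. -13.  -3.] [68 66 59]
387 229 [-72. -13.  -8.] [106 104 104]
388 229 [-68. -13.  -8.] [104 103 102]
389 229 [-63. -13.  -8.] [113 114 111]
390 229 [-60. -14.  -7.] [126 125 123]
391 229 [-56. -14.  -7.] [124 123 120]
```

View pics/s0c.png

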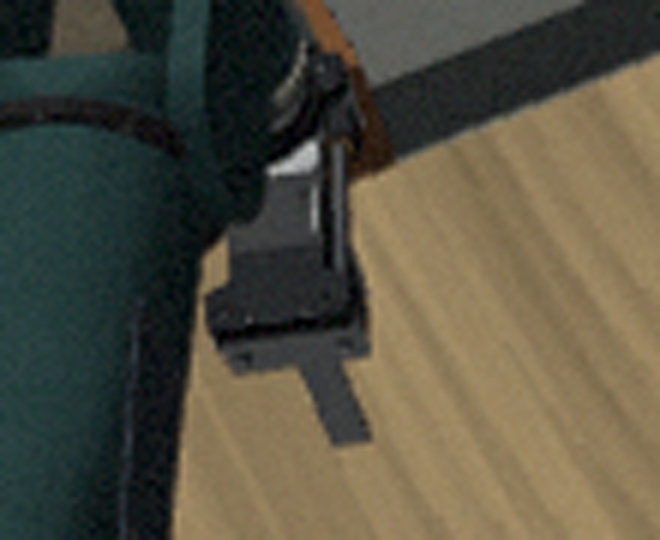

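Run:
```python
from h import *
from workcell import ctrl,camera
print(ctrl.grip_point_offset)
state()
# wrist0: finger inner/pads extents in tool frame
d=dict(np.load("wrist0.npz")); P=wcloud(d)
o=np.array([192.42068818, 514.73528376, 166.27695106]);T=rot([0.69565346,0.12527181,0.69598515,-0.12640375]).as_matrix()
q=(P-o)@T
m=(abs(q[...,1])<62)&(abs(q[...,2])<20)&(q[...,0]>-100)&(q[...,0]<40)
print(m.sum(),np.percentile(q[m],[0,50,98,100],axis=0).round(1))
for y in range(-65,66,10):
    k=m&(abs(q[...,1]-y)<5)
    if k.sum()>5: print(y,k.sum(),"x max",np.percentile(q[k][:,0],99).round(1),"z",np.percentile(q[k][:,2],[1,99]).round(1))
```

```text
18.8
t 19.43 tcp [ 624.5 -162.8  190.2] yaw -6.09 tilt 49.97 roll -0.07 F [ 0.2  0.1 -0. ] Tq [0.06 0.36 0.07] w 0.4 j [-0.54 -0.32  1.97  0.5   0.74 -2.25]
3872 [[-100.   -60.4  -10.5]
 [ -77.    45.3   -7.9]
 [ -41.8   56.8    7.5]
 [ -38.    58.     8.9]]
-65 6 x max -58.3 z [-9.3 -8.6]
-55 800 x max -42.4 z [-9.9 -8.5]
-45 1129 x max -39.7 z [-9.5  8.4]
45 1320 x max -39.7 z [-9.8  7.9]
55 617 x max -43.6 z [-10.   -8.4]
```

All the views agree: the physical fingertips end about 40 mm behind the reported TCP, not at it. That explains both the missing contact here and the weak, pitching grip earlier. I'll plan with the tip at tool x = -40 mm and go forward 34 mm, so the contact is about 20 mm from the back edge.

```bash
python3 -m creep '[{"linear":[0.2,0,0.15],"twist":[0,0,0]},{"linear":[0.5,0,0.4],"twist":[0,0,0]},{"linear":[0.9,0,0.75],"twist":[0,0,0]},{"linear":[1.3,0,1.1],"twist":[0,0,0]},{"linear":[1.7,0,1.4],"twist":[0,0,0]},{"linear":[2.1,0,1.75],"twist":[0,0,0]},{"linear":[2.4,0,2],"twist":[0,0,0]},{"linear":[2.6,0,2.19],"twist":[0,0,0]},{"linear":[2.6,0,2.19],"twist":[0,0,0]},{"linear":[2.6,0,2.19],"twist":[0,0,0]}]'
python3 - <<'E'
from h import *
state()
from workcell import camera
d=camera("wrist"); np.savez("wrist13.npz",**d); wmeas(d)
cv2.imwrite("pics/w13.png",cv2.resize(d["img"][90:330,210:440],None,fx=2.4,fy=2.4,interpolation=cv2.INTER_CUBIC)[:,:,::-1])
E
```

```text
clock: 20.27
tool_pos: [658.4, -166.3, 190.0]
ee_rot: [0.938, 0.018, 0.342, -0.05]
contact_force: [0.2, -0.4, -0.7]
gripper_width: 0.2
t 20.27 tcp [ 658.4 -166.3  190. ] yaw -6.07 tilt 49.94 roll -0.06 F [ 0.2 -0.4 -0.7] Tq [0.03 0.34 0.  ] w 0.2 j [-0.5  -0.24  1.9   0.48  0.7  -2.21]
top 2594 c x'y'z 602.0 -97.6 194.6 normal frame [-0.045  0.014  0.999]
end 96 c x'y'z 1780.4 -249.2 -150.1 normal frame [-0.004  0.003  1.   ]
```

View pics/w13.png

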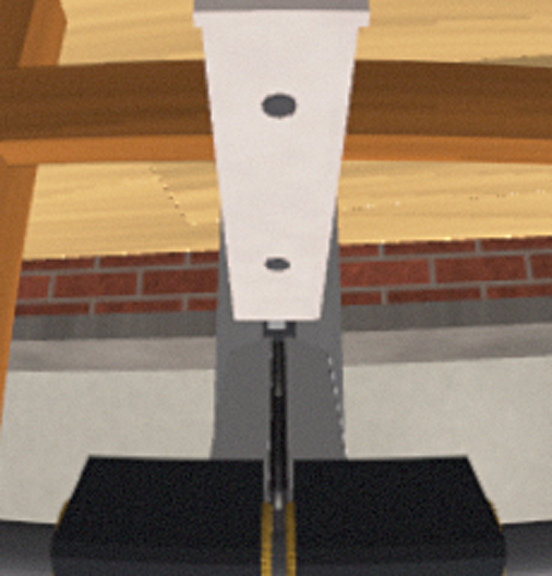

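The tips are now over the back end, with the slot and claw visible just behind at (278,328). Descending to contact.

```bash
python3 -m creep '[{"linear":[0.1,0,-0.12],"twist":[0,0,0]},{"linear":[0.22,0,-0.26],"twist":[0,0,0]},{"linear":[0.34,0,-0.4],"twist":[0,0,0]},{"linear":[0.45,0,-0.54],"twist":[0,0,0]},{"linear":[0.54,0,-0.64],"twist":[0,0,0]},{"linear":[0.62,0,-0.74],"twist":[0,0,0]},{"linear":[0.7,0,-0.84],"twist":[0,0,0]},{"linear":[0.77,0,-0.92],"twist":[0,0,0]},{"linear":[0.77,0,-0.92],"twist":[0,0,0]},{"linear":[0.77,0,-0.92],"twist":[0,0,0]}]'
python3 - <<'E'
from h import *
state()
E
```

```text
clock: 21.15
tool_pos: [658.3, -166.4, 178.3]
ee_rot: [0.938, 0.018, 0.342, -0.05]
contact_force: [-0.2, -1.2, 0.3]
gripper_width: 0.3
t 21.15 tcp [ 658.3 -166.4  178.3] yaw -6.08 tilt 49.97 roll -0.07 F [-0.2 -1.2  0.3] Tq [ 0.05  0.36 -0.09] w 0.3 j [-0.5  -0.23  1.92  0.49  0.68 -2.23]
```

Press on in small steps.

```bash
python3 -m creep '[{"linear":[0.04,0,-0.05],"twist":[0,0,0]},{"linear":[0.08,0,-0.1],"twist":[0,0,0]},{"linear":[0.12,0,-0.15],"twist":[0,0,0]},{"linear":[0.16,0,-0.2],"twist":[0,0,0]},{"linear":[0.2,0,-0.25],"twist":[0,0,0]},{"linear":[0.25,0,-0.3],"twist":[0,0,0]},{"linear":[0.29,0,-0.34],"twist":[0,0,0]},{"linear":[0.32,0,-0.38],"twist":[0,0,0]},{"linear":[0.32,0,-0.38],"twist":[0,0,0]},{"linear":[0.32,0,-0.38],"twist":[0,0,0]}]'
python3 - <<'E'
from h import *
state()
from workcell import camera
d=camera("wrist"); np.savez("wrist14.npz",**d); wmeas(d)
E
```

```text
clock: 21.98
tool_pos: [659.5, -167.0, 177.4]
ee_rot: [0.939, 0.017, 0.339, -0.051]
contact_force: [-7.9, 1.7, 8.9]
gripper_width: 0.9
t 21.98 tcp [ 659.5 -167.   177.4] yaw -6.1 tilt 50.3 roll -0.16 F [-7.9  1.7  8.9] Tq [0.14 0.03 0.09] w 0.9 j [-0.5  -0.23  1.93  0.5   0.66 -2.24]
top 3254 c x'y'z 584.4 -98.5 194.0 normal frame [-0.042  0.012  0.999]
end 98 c x'y'z 1779.5 -250.4 -149.9 normal frame [-0.012 -0.006  1.   ]
```

Contact at 9 N. Pressing harder, keeping x.

```bash
python3 -m creep '[{"linear":[0.2,0.03,-0.4],"twist":[0,0,0]},{"linear":[0.28,0.05,-0.47],"twist":[0,0,0]},{"linear":[0.32,0.05,-0.53],"twist":[0,0,0]},{"linear":[0.36,0.05,-0.58],"twist":[0,0,0]},{"linear":[0.4,0.05,-0.63],"twist":[0,0,0]},{"linear":[0.44,0.05,-0.68],"twist":[0,0,0]},{"linear":[0.47,0.05,-0.72],"twist":[0,0,0]},{"linear":[0.5,0.05,-0.75],"twist":[0,0,0]},{"linear":[0.5,0.05,-0.75],"twist":[0,0,0]},{"linear":[0.5,0.05,-0.75],"twist":[0,0,0]}]'
python3 - <<'E'
from h import *
state()
from workcell import camera
d=camera("wrist"); np.savez("wrist15.npz",**d); wmeas(d)
E
```

```text
clock: 22.87
tool_pos: [659.6, -167.3, 170.5]
ee_rot: [0.94, 0.016, 0.337, -0.051]
contact_force: [2.0, -0.8, 4.4]
gripper_width: 0.2
t 22.87 tcp [ 659.6 -167.3  170.5] yaw -6.17 tilt 50.51 roll -0.22 F [ 2.  -0.8  4.4] Tq [-0.14 -0.61 -0.09] w 0.2 j [-0.5  -0.22  1.94  0.51  0.65 -2.25]
top 3243 c x'y'z 584.4 -98.4 186.6 normal frame [-0.039  0.01   0.999]
end 96 c x'y'z 1781.1 -250.6 -149.7 normal frame [-0.005  0.002  1.   ]
```

It snapped down 7 mm. I'll press once more firmly to be sure both claws are home.

```bash
python3 -m creep '[{"linear":[0.15,0.03,-0.25],"twist":[0,0,0]},{"linear":[0.25,0.05,-0.4],"twist":[0,0,0]},{"linear":[0.35,0.05,-0.53],"twist":[0,0,0]},{"linear":[0.45,0.05,-0.64],"twist":[0,0,0]},{"linear":[0.55,0.05,-0.75],"twist":[0,0,0]},{"linear":[0.6,0.05,-0.82],"twist":[0,0,0]},{"linear":[0.65,0.05,-0.88],"twist":[0,0,0]},{"linear":[0.7,0.05,-0.92],"twist":[0,0,0]},{"linear":[0.7,0.05,-0.92],"twist":[0,0,0]},{"linear":[0.7,0.05,-0.92],"twist":[0,0,0]}]'
python3 - <<'E'
from h import *
state()
from workcell import camera
d=camera("wrist"); np.savez("wrist16.npz",**d); wmeas(d)
E
```

```text
clock: 23.75
tool_pos: [662.2, -168.3, 169.1]
ee_rot: [0.942, 0.014, 0.331, -0.053]
contact_force: [-17.7, 3.7, 23.0]
gripper_width: 0.5
t 23.75 tcp [ 662.2 -168.3  169.1] yaw -6.24 tilt 51.33 roll -0.44 F [-17.7   3.7  23. ] Tq [ 0.16 -0.76  0.3 ] w 0.5 j [-0.5  -0.22  1.95  0.53  0.62 -2.28]
top 3458 c x'y'z 580.6 -99.2 186.8 normal frame [-0.017  0.003  1.   ]
end 94 c x'y'z 1785.8 -251.9 -149.8 normal frame [-0.006 -0.007  1.   ]
```

Hard stop at 23 N. Withdrawing along the tool axis to inspect.

```bash
python3 -m creep '[{"linear":[-0.5,0,0],"twist":[0,0,0]},{"linear":[-1.5,0,0],"twist":[0,0,0]},{"linear":[-3,0,0],"twist":[0,0,0]},{"linear":[-4.5,0,0],"twist":[0,0,0]},{"linear":[-6,0,0],"twist":[0,0,0]},{"linear":[-7.5,0,0],"twist":[0,0,0]},{"linear":[-9,0,0],"twist":[0,0,0]},{"linear":[-10.3,0,0],"twist":[0,0,0]},{"linear":[-11,0,0],"twist":[0,0,0]},{"linear":[-11,0,0],"twist":[0,0,0]}]'
python3 - <<'E'
from h import *
state()
from workcell import camera
d=camera("wrist"); np.savez("wrist17.npz",**d); wmeas(d)
cv2.imwrite("pics/w17.png",d["img"][:,:,::-1])
P=wcloud(d); xs=P[...,:2]@bx; ys=P[...,:2]@by
hsv=cv2.cvtColor(d["img"],cv2.COLOR_RGB2HSV)
for n,yc in(("fitted",128),("loose",-97.5)):
    m=(abs(ys-yc)<11)&(xs>534)&(xs<648)&(abs(P[...,2]-189)<9)&(hsv[...,1]<50)&(hsv[...,2]>150)
    q=np.c_[xs[m],ys[m],P[m][:,2]]; 
    if len(q)<10: print(n,len(q)); continue
    c=np.linalg.lstsq(np.c_[q[:,0]-655.5,q[:,1]-yc,np.ones(len(q))],q[:,2],rcond=None)[0]
    print(n,len(q),"z at back edge",c[2].round(2),"slope x",c[0].round(3),"y",c[1].round(3),"y mid",q[:,1].mean().round(1),"x range",q[:,0].min().round(),q[:,0].max().round())
    m=(abs(ys-yc)<9)&(xs>515)&(xs<545)&(P[...,2]>165)&(P[...,2]<187)&(hsv[...,1]<50); print("  end face x'",np.median(xs[m]).round(1),m.sum())
E
```

```text
clock: 24.63
tool_pos: [575.9, -158.3, 237.2]
ee_rot: [0.942, 0.015, 0.331, -0.053]
contact_force: [0.8, 0.3, 2.2]
gripper_width: 0.3
t 24.63 tcp [ 575.9 -158.3  237.2] yaw -6.25 tilt 51.26 roll -0.44 F [0.8 0.3 2.2] Tq [ 0.06  0.36 -0.04] w 0.3 j [-0.61 -0.49  1.99  0.51  0.87 -2.25]
top 928 c x'y'z 604.6 -98.8 186.5 normal frame [-0.037  0.005  0.999]
end 119 c x'y'z 1773.3 -232.1 -150.0 normal frame [-0.001  0.01  -1.   ]
fitted 755 z at back edge 188.78 slope x 0.003 y 0.002 y mid 127.3 x range 536.0 648.0
  end face x' 530.4 242
loose 1775 z at back edge 188.38 slope x 0.037 y -0.005 y mid -97.6 x range 541.0 648.0
  end face x' 529.6 715
```

View pics/w17.png

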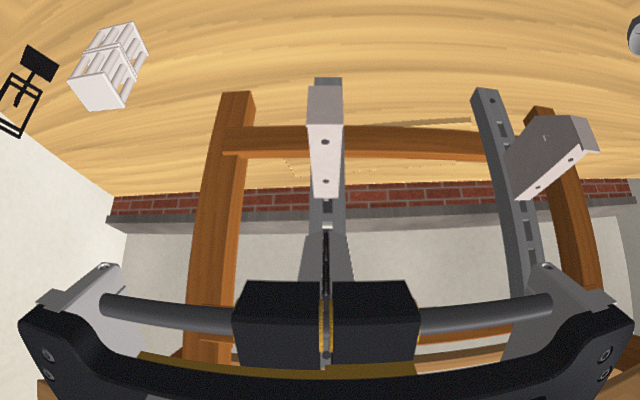

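Against the fitted arm, the loose arm's height at the back edge differs by -0.4 mm. It is 225 mm away sideways, its end face is 0.8 mm further out, and it droops 0.034 rad. All of that is in tolerance. A final check of the bystanders and that it is at rest.

```bash
python3 -m creep '[{"linear":[-0.5,0,0],"twist":[0,0,0]},{"linear":[-1,0,0],"twist":[0,0,0]},{"linear":[-2,0,0],"twist":[0,0,0]},{"linear":[-3,0,0],"twist":[0,0,0]},{"linear":[-4,0,0],"twist":[0,0,0]},{"linear":[-4,0,0],"twist":[0,0,0]},{"linear":[-4,0,0],"twist":[0,0,0]},{"linear":[-4,0,0],"twist":[0,0,0]},{"linear":[-4,0,0],"twist":[0,0,0]},{"linear":[-4,0,0],"twist":[0,0,0]}]'
python3 - <<'E'
from h import *
state()
from workcell import camera
d=camera("wrist"); P=wcloud(d); xs=P[...,:2]@bx; ys=P[...,:2]@by
hsv=cv2.cvtColor(d["img"],cv2.COLOR_RGB2HSV)
for n,yc in(("fitted",128),("loose",-97.5)):
    m=(abs(ys-yc)<11)&(xs>534)&(xs<648)&(abs(P[...,2]-189)<9)&(hsv[...,1]<50)&(hsv[...,2]>150)
    q=np.c_[xs[m],ys[m],P[m][:,2]]
    if len(q)<10: print(n,len(q)); continue
    c=np.linalg.lstsq(np.c_[q[:,0]-655.5,q[:,1]-yc,np.ones(len(q))],q[:,2],rcond=None)[0]
    print(n,len(q),"z",c[2].round(2),"slopes",c[:2].round(3),"y",q[:,1].mean().round(1))
t0=dict(np.load("top0.npz"));t=camera("top");cv2.imwrite("pics/top18.png",t["img"][:,:,::-1])
g=lambda i:cv2.cvtColor(i,cv2.COLOR_RGB2GRAY).astype(float)
for n,(x0,x1,y0,y1) in dict(dish=(218,250,190,222),jar=(172,208,172,206),tower=(438,476,170,206)).items():
    print(n,cv2.phaseCorrelate(g(t0["img"])[y0:y1,x0:x1],g(t["img"])[y0:y1,x0:x1]),abs(g(t0["img"])[y0:y1,x0:x1]-g(t["img"])[y0:y1,x0:x1]).mean())
E
```

```text
clock: 25.52
tool_pos: [545.3, -154.5, 260.6]
ee_rot: [0.942, 0.015, 0.332, -0.052]
contact_force: [-0.7, 1.4, -0.5]
gripper_width: 0.6
t 25.52 tcp [ 545.3 -154.5  260.6] yaw -6.23 tilt 51.15 roll -0.37 F [-0.7  1.4 -0.5] Tq [ 0.02  0.37 -0.  ] w 0.6 j [-0.67 -0.57  1.99  0.52  0.97 -2.26]
fitted 682 z 188.59 slopes [0.    0.008] y 127.4
loose 1342 z 188.34 slopes [ 0.037 -0.004] y -97.8
dish ((0.1380776392539289, -0.2060463431045889), 1.010867089306792) 6.455078125
jar ((0.09711531052944977, 0.07597516879773636), 1.0188832773639425) 6.1119281045751634
tower ((-0.04099187591402753, 0.061046277322951426), 1.0086948870337318) 7.4451754385964914
```

View pics/top18.png

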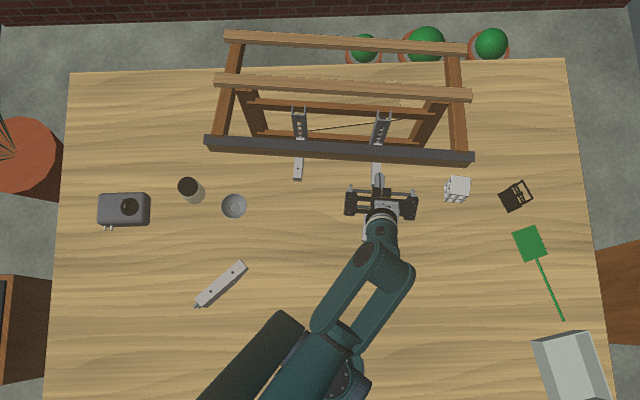

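The dish (233,206), jar (190,189) and towers (457,189) have not moved (shift under 0.3 px). The loose arm is fitted at (376,172), level with the fitted one at (298,170), and the robot is clear. Handing in.

```bash
python3 -c "
from workcell import ctrl; print(ctrl.hand_in())"
```

```text
the job is handed in; nothing more can be done
None
```

The middle-sized loose arm is fitted home in the empty (-y) upright and released, and I handed the job in at about 25.6 s. I hooked both claws with the gripper leaned 40°. Pressing down in the grip only pitched the arm, because I was pushing 65 mm out. So I let go and pressed its top near the back edge with shut fingers. It snapped down about 7 mm and then held against 23 N.

- **Fit against the fitted arm (wrist depth):** its height at the back edge is 0.3 mm lower, and it is 225 mm away sideways. Its end face was about 0.8 mm further out. These are all within tolerance.
- **Droop:** its outer end droops about 0.037 rad, so it is not perfectly level. I take this as play in the hooks, and it is inside the 0.10 rad limit.
- **Surroundings:** the dish, jar and towers had not moved (under 0.3 px in the top view). The robot touches nothing.
- **What disagreed:** the cameras put the real fingertips about 40 mm behind the reported TCP. My first grip was therefore shallow, and my first attempt to press met no contact. I corrected for that before the final press.
- **What was not tested:** I saw the lock only as the snap, the hard stop and the final height; I did not pull up on the arm.

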